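# Sort the rinsed lab ware and start the drying tray

## Task

Clear up after the rinse: put every amber bottle into the white drying tray, pull every green-handled spatula out of the blue holder and lay it in the drying tray too, and put the used plastic cuvettes into the yellow waste box. When everything is sorted, press the green start button fully down and let it spring back. Do not press the red stop button, and leave the conical flask standing where it is.

Things in the scene. Friction and masses are not known exactly. Their poses are not given: they have to be found in the camera images.
- dryer_in (a point): Centre of the metal floor (15 mm above the bench) of the recess in the drying tray, a fixed white unit 240 x 260 mm, 55 mm high, to the robot's left or right. Recess 170 (x) x 230 (y) x 40 mm deep, open on top, walls 10 to 15 mm; z up. On its -x side, towards the robot, a strip 60 mm wide at rim height carries two push buttons, 115 mm from this point.
- start_top (a point): Centre of the top face of the green START push button (cap 28 mm across, in a black housing) on the drying tray's control strip. It is pressed straight down; it moves with the cap.
- start (a joint): Travel of the green start button in m: 0 released, 0.008 fully down; a spring (about 4 N at full travel) returns it.
- stop: Cap of the red STOP push button, the same size as the green one and 70 mm beside it on the same strip (either may be the left one). Not to be pressed.
- waste_in (a point): Centre of the inner floor of the yellow open waste box, fixed, 160 x 160 mm outside and 85 mm high, walls and floor 5 mm. z is up. It stands on the other side from the drying tray.
- holder: Fixed blue upright spatula holder, a block 50 (x) x 95 (y) x 60 mm high with two square holes 15 mm wide and 50 mm deep, 25 mm either side of its centre along its y. Origin at the centre of its underside, z up.
- flask: Conical glass flask with a red neck band, loose, 64 mm across the base and 96 mm high, standing near the holder. A bystander to be left standing. Origin at the centre of its underside, z up the axis.
- bottle0: Small rinsed amber glass bottle, about 70 g: square body 34 x 34 x 46 mm with a white label band, then a round neck 22 mm across and 16 mm high; 62 mm tall in all. Origin at mid height of the whole bottle (31 mm above its base) on its axis; z points to the neck, x and y square to the sides. Starts standing on the bench; may be absent.
- bottle1: Small rinsed amber glass bottle, about 70 g: square body 34 x 34 x 46 mm with a white label band, then a round neck 22 mm across and 16 mm high; 62 mm tall in all. Origin at mid height of the whole bottle (31 mm above its base) on its axis; z points to the neck, x and y square to the sides. Starts standing on the bench; may be absent.
- bottle2: Small rinsed amber glass bottle, about 70 g: square body 34 x 34 x 46 mm with a white label band, then a round neck 22 mm across and 16 mm high; 62 mm tall in all. Origin at mid height of the whole bottle (31 mm above its base) on its axis; z points to the neck, x and y square to the sides. Starts standing on the bench; may be absent.
- cuvette0: Used plastic cuvette, a square stick 52 x 14 x 14 mm, white with a blue cap at one end, 14 g. Origin at its centre; x along its length, towards the blue cap. Starts lying on the bench; may be absent.
- cuvette1: Used plastic cuvette, a square stick 52 x 14 x 14 mm, white with a blue cap at one end, 14 g. Origin at its centre; x along its length, towards the blue cap. Starts lying on the bench; may be absent.
- cuvette2: Used plastic cuvette, a square stick 52 x 14 x 14 mm, white with a blue cap at one end, 14 g. Origin at its centre; x along its length, towards the blue cap. Starts lying on the bench; may be absent.
- spatula0: Laboratory spatula, 150 mm long, 40 g: green square handle 14 x 14 x 80 mm, steel shank 10 x 10 x 70 mm. Origin at mid length; z points to the handle's end; the handle begins 5 mm on the steel side of the origin. Starts upright in a hole of the holder, steel end down, 10 mm above the bench.
- spatula1: Laboratory spatula, 150 mm long, 40 g: green square handle 14 x 14 x 80 mm, steel shank 10 x 10 x 70 mm. Origin at mid length; z points to the handle's end; the handle begins 5 mm on the steel side of the origin. Starts upright in a hole of the holder, steel end down, 10 mm above the bench.
Mind the look-alikes: they are no part of the job. What is shaped like the cuvette2 but black or brown is not meant.

How it is judged (in metres and radians):
On the way, in this order (a step that is already met when the one before it is completed fails the run):
1. every bottle and spatula lies in the drying tray and every cuvette in the waste box (x of bottle0 in the frame of dryer_in between -0.085 and 0.085 m and y of bottle0 in the frame of dryer_in between -0.115 and 0.115 m and z of bottle0 in the frame of dryer_in between -0.005 and 0.045 m and x of bottle1 in the frame of dryer_in between -0.085 and 0.085 m and y of bottle1 in the frame of dryer_in between -0.115 and 0.115 m and z of bottle1 in the frame of dryer_in between -0.005 and 0.045 m and x of bottle2 in the frame of dryer_in between -0.085 and 0.085 m and y of bottle2 in the frame of dryer_in between -0.115 and 0.115 m and z of bottle2 in the frame of dryer_in between -0.005 and 0.045 m and x of spatula0 in the frame of dryer_in between -0.085 and 0.085 m and y of spatula0 in the frame of dryer_in between -0.115 and 0.115 m and z of spatula0 in the frame of dryer_in between -0.005 and 0.045 m and x of spatula1 in the frame of dryer_in between -0.085 and 0.085 m and y of spatula1 in the frame of dryer_in between -0.115 and 0.115 m and z of spatula1 in the frame of dryer_in between -0.005 and 0.045 m and x of cuvette0 in the frame of waste_in between -0.077 and 0.077 m and y of cuvette0 in the frame of waste_in between -0.077 and 0.077 m and z of cuvette0 in the frame of waste_in between -0.005 and 0.08 m and x of cuvette1 in the frame of waste_in between -0.077 and 0.077 m and y of cuvette1 in the frame of waste_in between -0.077 and 0.077 m and z of cuvette1 in the frame of waste_in between -0.005 and 0.08 m and x of cuvette2 in the frame of waste_in between -0.077 and 0.077 m and y of cuvette2 in the frame of waste_in between -0.077 and 0.077 m and z of cuvette2 in the frame of waste_in between -0.005 and 0.08 m), for 0.2 s.
2. the green start button is pressed fully down (value of joint start above 0.0068 m), for 0.05 s.
3. the start button is let go and has sprung back (value of joint start below 0.0015 m), for 0.2 s.
At the end, for the whole second after the job is handed in: Every bottle and spatula present has its middle within the drying tray's recess, under 45 mm above its floor; every cuvette its middle in the waste box, under 80 mm above its floor; all at rest; start button pressed past 6.8 mm and back below 1.5 mm; the conical flask upright within 0.3 rad (all of step 1 and linear speed of each of bottle0, bottle1, bottle2, cuvette0, cuvette1, cuvette2, spatula0, spatula1 below 0.05 m/s and angle between flask's own z axis and vertical below 0.3 rad and value of joint start below 0.0015 m); the robot touches nothing.
It fails at once if the robot presses the red stop button (contact force between the fingers and stop above 2.5 N).
It fails at once if the conical flask is knocked over or shoved more than 8 cm away (angle between flask's own z axis and vertical above 0.8 rad or distance of flask from where it was at the start of the episode above 0.08 m).
Of bottle0, bottle1, bottle2, cuvette0, cuvette1, cuvette2 only 4 to 6 are there at a start; the rules pass over those that are not, and their reading is None.
At some moment in a run one of bottle0, bottle1, bottle2, cuvette0, cuvette1, cuvette2 may be knocked a few centimetres aside while the robot is not near it.
Once in a run the grip may slacken for a moment while it holds something.
It also fails if it takes over 210 s, if anything falls off the work surface, if the arm or the gripper's body presses on something with over 40 N, if the wrist force passes 120 N, or if a joint passes its speed limit or range.

## Robot

A 6-joint arm with a two-finger parallel gripper is mounted at the origin on the work surface. World frame = base frame: x ahead of the robot, y to its left, z up, the work surface at z = 0. Lengths are in m, angles in degrees, forces in N, time in s.
With the tool pointing down it reaches from about 0.25 to 0.85 m from the base axis. Payload 12.5 kg.
Tool frame: the origin (TCP) lies midway between the tips of the shut fingers; the grasp point (between the pads) lies 19 mm behind it (env.pinch_z is the distance from the TCP to the grasp point, in m); z points along the fingers, y is the direction in which the jaws open and shut (so a half turn about z gives the same grasp; the last joint's range is limited). The gripper opens to 93 mm and grips with 3 to 60 N. Pads are 15 mm wide; open, the fingers measure 128 mm over their backs; the gripper's body (75 mm by 188 mm) begins 65 mm behind the grasp point.
Start: joints at [-74.691, 20.094, 94.641, -0, 65.266, -4.847], TCP at [0.19, -0.516, 0.219] pointing down, gripper open.
Joint ranges: [-157.81, 157.81], [-45, 120.19], [0.68, 151.7], [-89.99, 269.99], [4.06, 180], [-164.3, 164.3]. Speed limits (degrees/s): [127.2, 127.2, 159.86, 180, 180, 180].

## Interface

Orientations are given as [roll, pitch, yaw] about the fixed x, y, z axes, in that order (R = Rz(yaw) Ry(pitch) Rx(roll)).
In Python, from station import env, camera, camera_params, job gives the robot as it stands. The module is installed in compiled form; this text tells all that it offers.
- The arm moves only by the shell command python3 -m creep 'ROWS' [FORCE]. ROWS is a JSON object of lists of equal length, an entry for each row: "angular": the turn, a rotation vector about the tool's x, y, z in degrees, a list of three; "dp": the shift along the tool's x, y, z in mm, a list of three; "fingers": the opening, from 0 (shut) to 1 (fully open). In form: {"angular": [[ax, ay, az], ...], "dp": [[tx, ty, tz], ...], "fingers": [fingers, ...]}. A call has 1 to 8 rows; each row shifts and turns the commanded pose from where the row before left it, along the tool's axes as they then stand; what a row does not reach is not made up. A row lasts 1/12 s, in which the tool goes at most 41.7 mm and 7.16 degrees, less where a joint would pass 70% of its speed; a pose out of reach is approached as far as the arm can. A call is refused whole if a number of a shift passes 41.7 or a number of a turn 7.16, either way. A call with a gripper value outside its range is refused whole. The fingers move at their own pace and stop on an object; FORCE is the grip in N (left out, the last holds). Time passes only in rows, so rows that do not move let the fingers close. It gives the time, the measured TCP pose, the force and the opening at its end, in the units of the state.
- env.observe(): the state, without advancing time (a new reading comes with each control period).
- camera(name): name is "side" or "top" or "wrist"; returns (picture, depth): 420x560x3 uint8, red, green, blue; 420x560 float32, m along the optical axis (not along the pixel's ray), 0 where there is no reading.
- camera_params(name): a dict with "vertical_fov" (degrees; the focal length in pixels is half the picture's height over the tangent of half this angle, whatever the lens; pixels are square), "cx", "cy" (the principal point, pixels), "R" (3x3) and "t" (3): a world point X has camera coordinates R X + t; the wrist camera has in their place "mount" (4x4, takes a point from camera to tool coordinates, whose origin is the TCP and whose axes are the flange's). Camera axes: x right, y down, z forward; pixel columns grow to the right and rows downward; lengths in m; the calibration is good to about 2 mm. The wrist camera is an equidistant fisheye: a pixel r from the principal point sees the ray r / f radians off the axis. A picture is of the moment at which its call begins: read the wrist's pose just before it. camera_params takes no time and is no camera call.
- job.close_job(): hands the job in, once; it reports no verdict.
The state is a dict: "time": time; "qpos": joint angles; "joint_vel": joint speeds; "joint_torque": joint torques, N m; "tcp_pos": TCP position; "tool_rot": TCP orientation; "contact_force": force on the tool from outside, world axes, zero at the start; "ft_torque": the same for the moment, N m; "grip_width": opening from 0.0 (shut) to 1.0 (fully open).
Only numpy, scipy, OpenCV 4.12 (cv2) and the standard library are available. Lean on these libraries where they do the work, as an engineer would, in place of code of your own. Each camera call takes 0.05 s, during which the arm holds its last target.

## Working session

There is one attempt and no reset: what is moved stays moved. The work goes in short steps, Python scripts to look and compute and a shell command to move; the robot and the scene stay as the last step left them, time stands still between calls to the robot, and variables do not carry over. Pictures are saved under pics/ and viewed, and the job is handed in when it is done.

```bash
mkdir -p pics; ls
python3 - <<'E'
from station import env,camera,camera_params
import cv2,numpy as np
s=env.observe();print(s, env.pinch_z)
for n in("side","top","wrist"):
    p,d=camera(n);cv2.imwrite(f"pics/{n}0.png",p[:,:,::-1]);np.save(f"{n}0.npy",d)
    print(n,{k:np.round(v,4).tolist() for k,v in camera_params(n).items()},d.min(),d.max())
E
```

```text
pics
{'time': 0.0, 'qpos': array([-7.46911826e+01,  2.01254387e+01,  9.46780364e+01, -1.65244140e-03,
        6.52645507e+01, -4.84766965e+00]), 'joint_vel': array([ 0.00467762,  0.01300503,  0.09502888,  0.07461389, -0.05367441,
       -0.03814165]), 'joint_torque': array([ 1.20916233e-03, -4.97323930e+01, -2.85256881e+01,  6.99479668e-02,
        2.57140602e-02, -7.52426354e-05]), 'tcp_pos': array([ 0.18944201, -0.51597042,  0.21808369]), 'tool_rot': array([-1.79932091e+02, -4.25400125e-03,  2.01571768e+01]), 'contact_force': array([-0.22007847,  0.25291212, -0.56724318]), 'ft_torque': array([ 0.01414252,  0.04436745, -0.0329107 ]), 'grip_width': 1.001171142052769} 0.0188
side {'vertical_fov': 44.7448, 'cx': 282.4282, 'cy': 204.4276, 'R': [[0.9666, -0.2562, 0.0022], [-0.1477, -0.5644, -0.8122], [0.2093, 0.7847, -0.5834]], 't': [-0.4706, 0.1124, 1.0269]} 0.0 3.008047
top {'vertical_fov': 52.7157, 'cx': 275.0624, 'cy': 206.4486, 'R': [[-0.0126, -0.9999, 0.0048], [-0.9968, 0.0122, -0.0791], [0.0791, -0.0058, -0.9969]], 't': [0.011, 0.5062, 1.0679]} 0.0 1.9540999
wrist {'vertical_fov': 65.7065, 'cx': 274.1915, 'cy': 209.3027, 'mount': [[-0.0003, -0.956, -0.2933, 0.0816], [1.0, -0.0001, -0.0009, -0.0005], [0.0008, -0.2933, 0.956, -0.165], [0.0, 0.0, 0.0, 1.0]]} 0.0 0.87887996
```

View pics/side0.png

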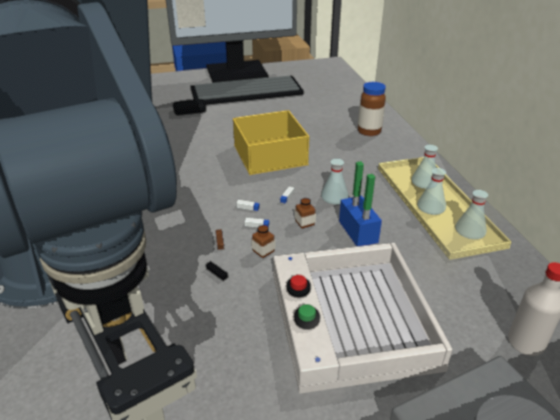

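View pics/top0.png

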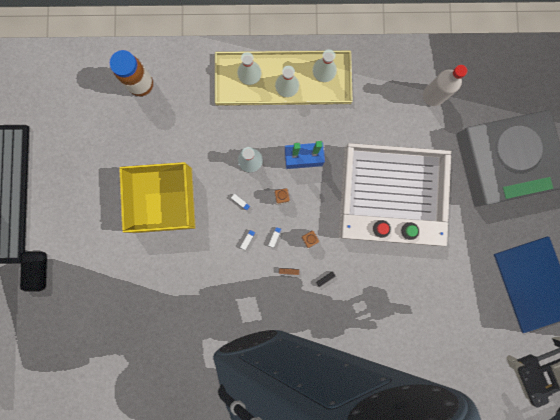

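View pics/wrist0.png

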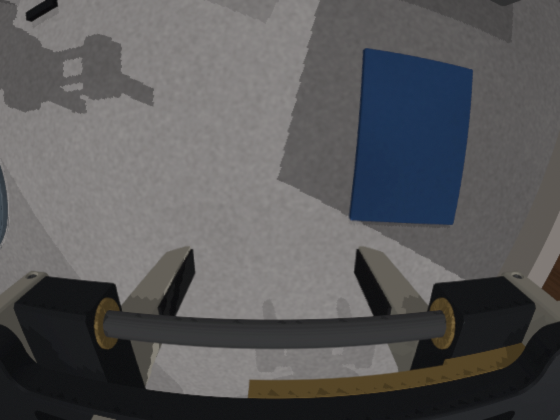

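Seen in the pictures: top view shows cuvettes (white with blue cap) at about (239,202), (247,240), (274,237); bottles at (282,196), (311,239); spatulas (296,150), (318,148) in the blue holder; loose flask (250,158); tray right, with red stop (382,229) and green start (410,230); waste box (157,197).
Look-alikes: brown stick (289,271), black stick (326,279), big brown jar (130,70), white bottle (445,85), three flasks on the yellow tray. I leave all of these.

```bash
cat > h.py <<'E'
import numpy as np,cv2
from station import env,camera,camera_params
from scipy.spatial.transform import Rotation as Ro
def fpx(P): return 210/np.tan(np.radians(P["vertical_fov"])/2)
def ray(P,u,v):
    f=fpx(P); d=np.array([(u-P["cx"])/f,(v-P["cy"])/f,1.]); R=np.array(P["R"]);t=np.array(P["t"])
    return -R.T@t, R.T@d
def plane(P,u,v,z):
    o,d=ray(P,u,v); return o+d*(z-o[2])/d[2]
def proj(P,X):
    c=np.array(P["R"])@X+np.array(P["t"]);f=fpx(P);return P["cx"]+f*c[0]/c[2],P["cy"]+f*c[1]/c[2]
def cloud(P,d):
    v,u=np.mgrid[0:d.shape[0],0:d.shape[1]];f=fpx(P)
    c=np.stack([(u-P["cx"])/f*d,(v-P["cy"])/f*d,d],-1)
    return (c-np.array(P["t"]))@np.array(P["R"])
def wpose():
    s=env.observe();T=np.eye(4);T[:3,:3]=Ro.from_euler("xyz",s["tool_rot"],degrees=True).as_matrix();T[:3,3]=s["tcp_pos"];return T
def wrist():
    T=wpose();p,d=camera("wrist");return T,p,d
def wray(T,u,v):
    P=camera_params("wrist");f=fpx(P);x=u-P["cx"];y=v-P["cy"];r=np.hypot(x,y)+1e-9;a=r/f
    dc=np.array([np.sin(a)*x/r,np.sin(a)*y/r,np.cos(a)])
    M=T@np.array(P["mount"]);return M[:3,3],M[:3,:3]@dc
def wplane(T,u,v,z):
    o,d=wray(T,u,v);return o+d*(z-o[2])/d[2]
def wproj(T,X):
    P=camera_params("wrist");f=fpx(P);M=np.linalg.inv(T@np.array(P["mount"]));c=M[:3,:3]@X+M[:3,3]
    a=np.arctan2(np.hypot(c[0],c[1]),c[2]);b=np.hypot(c[0],c[1])+1e-9
    return P["cx"]+f*a*c[0]/b,P["cy"]+f*a*c[1]/b
def need(target,yaw=None):
    "shift in tool axes (mm) to a world TCP target, tool down, and turn about tool z"
    T=wpose();print("d tool mm",np.round(T[:3,:3].T@(np.array(target)-T[:3,3])*1000,1))
    if yaw is not None:
        # desired tool: roll 180, yaw
        Rd=Ro.from_euler("xyz",[180,0,yaw],degrees=True);R=Ro.from_matrix(T[:3,:3]);print("turn",np.round((R.inv()*Rd).as_rotvec(degrees=True),1))
E
python3 - <<'E'
from h import *
p=cv2.imread("pics/top0.png");d=np.load("top0.npy");P=camera_params("top")
W=cloud(P,d);print("bench z",np.median(W[200:215,200:215,2]))
hsv=cv2.cvtColor(p,cv2.COLOR_BGR2HSV)
def rep(name,m,z,lo=15):
    m=m.astype(np.uint8);n,l,st,c=cv2.connectedComponentsWithStats(m)
    for i in range(1,n):
        if st[i,4]<lo: continue
        pts=np.argwhere(l==i);r=cv2.minAreaRect(pts[:,::-1].astype(np.float32))
        zz=W[...,2][l==i]
        print(name,np.round(c[i],1),st[i,4],"w",np.round(plane(P,*c[i],z),4),"depthz",np.round(np.percentile(zz,[5,50,95]),3))
H,S,V=[hsv[...,i].astype(int) for i in range(3)]
roi=np.zeros_like(H,bool);roi[130:290,100:460]=1
rep("blue",(H>95)&(H<130)&(S>120)&roi,0.014,8)
rep("green",(H>45)&(H<85)&(S>100)&roi,0.06)
rep("red",((H<6)|(H>174))&(S>150)&roi,0.06)
rep("amber",(H>=5)&(H<18)&(S>100)&roi,0.062)
rep("yellow",(H>20)&(H<32)&(S>140)&roi,0.085)
rep("white",(S<40)&(V>195)&roi,0.014)
cv2.imwrite("pics/crop0.png",cv2.resize(p[130:290,200:460],None,fx=3,fy=3,interpolation=cv2.INTER_CUBIC))
E
```

```text
bench z 0.001137320963196999
blue [303.6 156.3] 693 w [ 0.6369 -0.0714  0.014 ] depthz [0.026 0.061 0.065]
blue [246.4 206.4] 20 w [0.5077 0.0787 0.014 ] depthz [0.011 0.016 0.073]
blue [277.4 229.4] 18 w [ 0.4476 -0.0007  0.014 ] depthz [0.01  0.016 0.021]
blue [251.1 232.4] 17 w [0.4407 0.0671 0.014 ] depthz [0.01  0.015 0.02 ]
green [317.6 146.2] 62 w [ 0.6531 -0.1034  0.06  ] depthz [0.102 0.159 0.164]
green [296.  148.3] 64 w [ 0.6484 -0.0493  0.06  ] depthz [0.096 0.159 0.164]
green [412.  230.5] 98 w [ 0.4396 -0.3319  0.06  ] depthz [0.077 0.08  0.083]
red [383.  228.3] 100 w [ 0.4459 -0.2606  0.06  ] depthz [0.076 0.08  0.083]
amber [281.6 195.4] 164 w [ 0.5301 -0.0116  0.062 ] depthz [0.045 0.05  0.066]
amber [310.1 238.7] 167 w [ 0.4225 -0.0799  0.062 ] depthz [0.044 0.049 0.065]
amber [288.6 271.2] 97 w [ 0.3443 -0.0261  0.062 ] depthz [0.012 0.016 0.019]
yellow [156.5 197.2] 4753 w [0.527 0.291 0.085] depthz [0.003 0.008 0.087]
white [400.8 148.4] 310 w [ 0.6551 -0.3259  0.014 ] depthz [0.053 0.056 0.06 ]
white [248.6 149.7] 28 w [0.6562 0.0718 0.014 ] depthz [0.095 0.098 0.101]
white [390.6 202.2] 5248 w [ 0.5141 -0.2942  0.014 ] depthz [0.014 0.02  0.059]
white [372.3 152.7] 23 w [ 0.6446 -0.251   0.014 ] depthz [0.013 0.017 0.02 ]
white [393.3 158.4] 257 w [ 0.6287 -0.3052  0.014 ] depthz [0.014 0.017 0.02 ]
white [238.5 200. ] 81 w [0.5246 0.0989 0.014 ] depthz [0.012 0.016 0.019]
white [273.6 239. ] 80 w [0.4231 0.0093 0.014 ] depthz [0.012 0.016 0.018]
white [246.3 241.4] 84 w [0.4179 0.0796 0.014 ] depthz [0.011 0.015 0.019]
```

View pics/crop0.png

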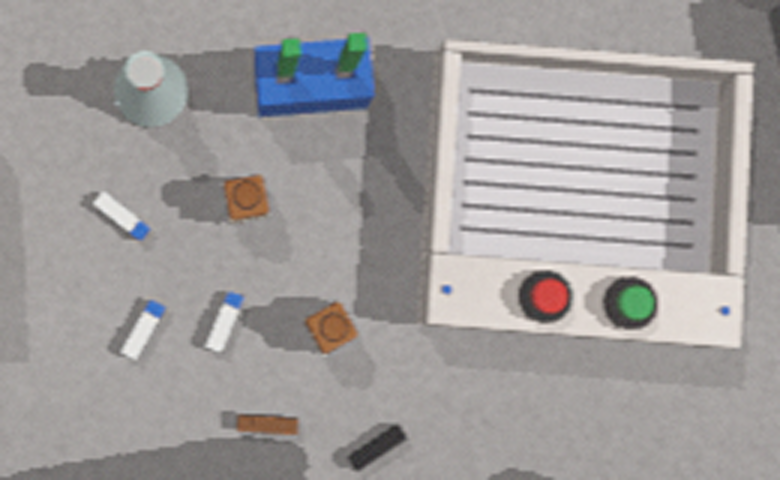

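```bash
python3 -m creep '{"angular":[[0,0,0],[0,0,0],[0,0,0],[0,0,0],[0,0,0],[0,0,0],[0,0,0]],"dp":[[29.6,-26.9,-2],[29.6,-26.9,-2],[29.6,-26.9,-2],[29.6,-26.9,-2],[29.6,-26.9,-2],[29.6,-26.9,-2],[29.6,-26.9,-2]],"fingers":[1,1,1,1,1,1,1]}' 30
python3 -m creep '{"angular":[[0,0,0],[0,0,0],[0,0,0],[0,0,0],[0,0,0],[0,0,0],[0,0,0]],"dp":[[29.6,-26.9,-2],[29.6,-26.9,-2],[29.6,-26.9,-2],[29.6,-26.9,-2],[29.6,-26.9,-2],[29.6,-26.9,-2],[29.6,-26.9,-2]],"fingers":[1,1,1,1,1,1,1]}'
python3 -m creep '{"angular":[[0,0,-7],[0,0,-7],[0,0,-7],[0,0,-7],[0,0,-7]],"dp":[[0,0,0],[0,0,0],[0,0,0],[0,0,0],[0,0,0]],"fingers":[1,1,1,1,1]}'
python3 -m creep '{"angular":[[0,0,-7],[0,0,-7],[0,0,-7],[0,0,-7],[0,0,-7],[0,0,0]],"dp":[[0,0,0],[0,0,0],[0,0,0],[0,0,0],[0,0,0],[0,0,0]],"fingers":[1,1,1,1,1,1]}'
python3 - <<'E'
from h import *
T,p,d=wrist();cv2.imwrite("pics/w1.png",p[:,:,::-1]);np.save("w1T.npy",T);print(np.round(T,3));np.save("w1d.npy",d);print(env.observe()["qpos"])
E
```

```text
time: 0.73
tcp_pos: [0.3195, -0.2663, 0.2327]
tool_rot: [180.0, -0.0, 20.1]
contact_force: [0.8, 0.2, 0.7]
grip_width: 1.003
time: 1.32
tcp_pos: [0.4492, -0.0179, 0.2468]
tool_rot: [180.0, -0.0, 20.2]
contact_force: [0.4, -1.8, -0.3]
grip_width: 1.004
time: 1.73
tcp_pos: [0.4487, -0.0198, 0.2465]
tool_rot: [-180.0, 0.0, 55.5]
contact_force: [-0.3, -0.2, -0.3]
grip_width: 0.998
time: 2.23
tcp_pos: [0.4486, -0.0199, 0.2465]
tool_rot: [-180.0, -0.0, 90.5]
contact_force: [0.6, 0.5, -0.3]
grip_width: 0.999
[[-0.008  1.    -0.     0.449]
 [ 1.     0.008  0.    -0.02 ]
 [ 0.    -0.    -1.     0.246]
 [ 0.     0.     0.     1.   ]]
[-8.48658011e+00  7.63326984e+00  1.06719230e+02  5.34001090e-04
  6.56621111e+01 -8.52936923e+00]
```

View pics/w1.png

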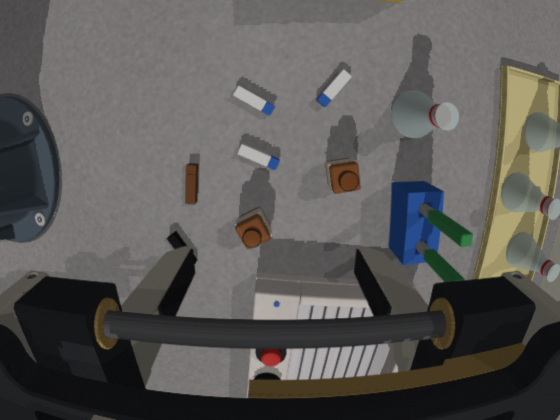

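The wrist view shows three cuvettes at (253,100), (335,87), (259,156), two bottles at (253,232), (345,178), the brown stick (191,184), the black stick (180,241), and the flask at (420,115). Nothing else is hidden near the base. Now I'll measure them.

```bash
cat > meas.py <<'E'
from h import *
def comps(m,lo):
    n,l,st,c=cv2.connectedComponentsWithStats(m.astype(np.uint8))
    return [np.argwhere(l==i)[:,::-1] for i in range(1,n) if st[i,4]>lo]
def measure(T,p):
    hsv=cv2.cvtColor(p,cv2.COLOR_BGR2HSV);H,S,V=[hsv[...,i].astype(int) for i in range(3)]
    out=[]
    def rect(pts,z):
        w=np.array([wplane(T,u,v,z)[:2] for u,v in pts],np.float32)*1000
        return cv2.minAreaRect(w)
    blue=(H>95)&(H<130)&(S>120);wh=(S<45)&(V>170)
    k=np.ones((3,3),np.uint8)
    for pts in comps(cv2.morphologyEx((blue|wh).astype(np.uint8),cv2.MORPH_CLOSE,k),150):
        if pts[:,1].max()>=262: continue
        r=rect(pts,0.012);a,b=sorted(r[1]);nb=blue[pts[:,1],pts[:,0]].mean()
        if a<25 and 35<b<70 and 0.05<nb<0.6:
            bx=cv2.boxPoints(r);e=bx[1]-bx[0] if np.linalg.norm(bx[1]-bx[0])>np.linalg.norm(bx[2]-bx[1]) else bx[2]-bx[1]
            out.append(("cuv",np.round(r[0],1),"ax",round(float(np.degrees(np.arctan2(e[1],e[0]))%180),1),np.round((a,b),1),pts.mean(0).round()))
    am=(H>=3)&(H<20)&(S>90)
    for pts in comps(am,150):
        r=rect(pts,0.046);a,b=sorted(r[1])
        bx=cv2.boxPoints(r);e=bx[1]-bx[0]
        out.append(("amber",np.round(r[0],1),"ax",round(float(np.degrees(np.arctan2(e[1],e[0]))%90),1),np.round((a,b),1),pts.mean(0).round()))
    return out
E
python3 - <<'E'
from meas import *
T=np.load("w1T.npy");p=cv2.imread("pics/w1.png")
for o in measure(T,p): print(o)
P=camera_params("wrist")
cv2.imwrite("pics/w1c.png",cv2.resize(p[60:270,160:370],None,fx=2.8,fy=2.8,interpolation=cv2.INTER_CUBIC))
E
```

```text
Traceback (most recent call last):
  File "meas.py", line 21, in measure
    r=rect(pts,0.046);a,b=sorted(r[1])
  File "meas.py", line 9, in rect
    w=np.array([wplane(T,u,v,z)[:2] for u,v in pts],np.float32)*1000
                ~~~~~~^^^^^^^^^
  File "h.py", line 25, in wplane
    o,d=wray(T,u,v);return o+d*(z-o[2])/d[2]
        ~~~~^^^^^^^
  File "h.py", line 21, in wray
    P=camera_params("wrist");f=fpx(P);x=u-P["cx"];y=v-P["cy"];r=np.hypot(x,y)+1e-9;a=r/f
ValueError: time passes only in moves, steps and waits
```

```bash
sed -i 's/^def fpx/_c={}\n_cp=camera_params\ndef camera_params(n):\n    if n not in _c: _c[n]=_cp(n)\n    return _c[n]\ndef fpx/' h.py
sed -i 's/^    for pts in comps(am,150):/    for pts in comps(am,150):\n        if pts[:,1].max()>=275: continue/' meas.py
python3 - <<'E'
from meas import *
T=np.load("w1T.npy");p=cv2.imread("pics/w1.png")
cv2.imwrite("pics/w1c.png",cv2.resize(p[60:270,160:370],None,fx=2.8,fy=2.8,interpolation=cv2.INTER_CUBIC))
for o in measure(T,p): print(o)
E
```

```text
('cuv', array([519.8,  94.7]), 'ax', 48.5, array([13.9, 51.4]), array([333.,  89.]))
('cuv', array([422.7,  77.9]), 'ax', 149.0, array([13.4, 50.6]), array([254., 101.]))
('cuv', array([428.6,   8.5]), 'ax', 155.4, array([14.3, 50.4]), array([259., 157.]))
('amber', array([529.6,  -9.8]), 'ax', 10.3, array([34.1, 34.7]), array([344., 177.]))
('amber', array([350.6, -18.9]), 'ax', 86.6, array([13.5, 47.8]), array([191., 183.]))
('amber', array([422.4, -77.9]), 'ax', 27.9, array([34.9, 35.6]), array([253., 231.]))
```

View pics/w1c.png

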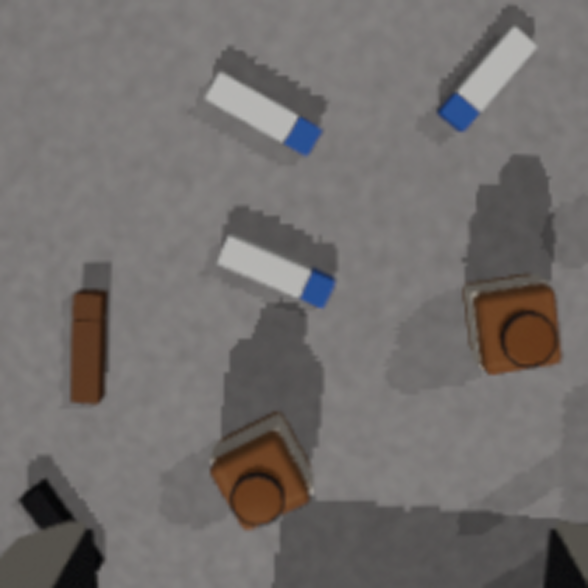

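```bash
python3 - <<'E'
from h import *
P=camera_params("top")
g=plane(P,412,230.5,.079);r=plane(P,383,228.3,.079);print("g",g,"r",r,np.linalg.norm(g-r))
# rim corners outer at z .055 (crop px/3 + offset)
for n,(u,v) in dict(fl=(445,41),fr=(753,64),nl=(428,322),nr=(741,346),ifl=(460,57),ifr=(737,73)).items():
    print(n,np.round(plane(P,200+u/3,130+v/3,.055),3))
m=(g+r)/2;e=(g-r)[:2]/np.linalg.norm((g-r)[:2]);print("yaw of -y axis",np.degrees(np.arctan2(e[1],e[0])))
fx=np.array([-e[1],e[0]]);print("centre from buttons",m[:2]+.115*fx,"x axis",fx)
# yellow box
p=cv2.imread("pics/top0.png");hsv=cv2.cvtColor(p,cv2.COLOR_BGR2HSV);mm=cv2.inRange(hsv,(20,110,60),(34,255,255));mm[:120]=0
c=max(cv2.findContours(mm,0,2)[0],key=cv2.contourArea);rr=cv2.minAreaRect(c);print(rr)
print([np.round(plane(P,u,v,.085),3).tolist() for u,v in cv2.boxPoints(rr)])
d=np.load("top0.npy");W=cloud(P,d);
for n,(u,v) in dict(sp_l=(296,147),sp_r=(318,145)).items():
    q=W[v-8:v+10,u-8:u+8].reshape(-1,3);q=q[(q[:,2]>.145)&(q[:,2]<.18)];print(n,len(q),np.median(q,0),q.min(0),q.max(0))
E
python3 - <<'E'
from h import *
need([.4224,-.0779,.12],117.9)
E
```

```text
g [ 0.43922569 -0.32566462  0.079     ] r [ 0.44542017 -0.25556737  0.079     ] 0.0703704239125807
fl [ 0.66  -0.181  0.055]
fr [ 0.637 -0.439  0.055]
nl [ 0.425 -0.161  0.055]
nr [ 0.402 -0.419  0.055]
ifl [ 0.646 -0.194  0.055]
ifr [ 0.63  -0.426  0.055]
yaw of -y axis -95.05009835393412
centre from buttons [ 0.55687651 -0.30073907] x axis [ 0.99611811 -0.08802676]
((156.44793701171875, 197.24496459960938), (66.9444351196289, 73.1710205078125), 86.05481719970703)
[[0.603, 0.386, 0.085], [0.614, 0.209, 0.085], [0.451, 0.197, 0.085], [0.441, 0.372, 0.085]]
sp_l 47 [ 0.6319785  -0.04574788  0.16102937] [ 0.6255404  -0.05285656  0.14645363] [ 0.63906208 -0.03899193  0.16493507]
sp_r 49 [ 0.63520703 -0.09541998  0.16028585] [ 0.62918914 -0.10244255  0.14578592] [ 0.64349782 -0.08895567  0.16422359]
d tool mm [-58.  -26.3 126.5]
turn [ -0.   -0.  -27.9]
```

Everything measured: tray centre is about (0.557,-0.301) with yaw -5°, waste box about (0.527,0.291). First is the bottle at (0.422,-0.078), with the jaw turned square to its sides.

```bash
python3 -m creep '{"angular":[[0,0,0],[0,0,0],[0,0,0],[0,0,0],[0,0,6.95],[0,0,6.95],[0,0,6.95],[0,0,6.95]],"dp":[[-14.5,-6.6,31],[-14.5,-6.6,31],[-14.5,-6.6,32],[-14.5,-6.5,32],[0,0,0],[0,0,0],[0,0,0],[0,0,0]],"fingers":[0.65,0.65,0.65,0.65,0.65,0.65,0.65,0.65]}'
python3 -m creep '{"angular":[[0,0,6.95],[0,0,6.95],[0,0,6.95],[0,0,6.95],[0,0,6.95],[0,0,0]],"dp":[[0,0,0],[0,0,0],[0,0,0],[0,0,0],[0,0,0],[0,0,0]],"fingers":[0.65,0.65,0.65,0.65,0.65,0.65]}'
python3 - <<'E'
from h import *
T,p,d=wrist();cv2.imwrite("pics/w2.png",p[:,:,::-1])
from meas import measure
for o in measure(T,np.ascontiguousarray(p[:,:,::-1])): print(o)
need([.4224,-.0779,.010],27.9)
E
```

```text
time: 2.95
tcp_pos: [0.4225, -0.0781, 0.1204]
tool_rot: [-180.0, 0.0, 61.7]
contact_force: [-0.1, -0.5, -0.2]
grip_width: 0.651
time: 3.45
tcp_pos: [0.4227, -0.078, 0.1206]
tool_rot: [-180.0, -0.0, 27.0]
contact_force: [0.3, -0.9, 0.1]
grip_width: 0.65
('cuv', array([428.8,   7.1]), 'ax', 157.2, array([13.7, 53.1]), array([191., 157.]))
('amber', array([530.4, -12. ]), 'ax', 10.2, array([33.2, 33.9]), array([262.,  53.]))
('amber', array([423.6, -80.1]), 'ax', 27.0, array([32.8, 36.2]), array([278., 218.]))
('amber', array([362.7, -19.7]), 'ax', 85.4, array([16.9, 25.5]), array([179., 249.]))
d tool mm [ -0.2  -0.2 110.6]
turn [-0.   0.  -0.4]
```

View pics/w2.png

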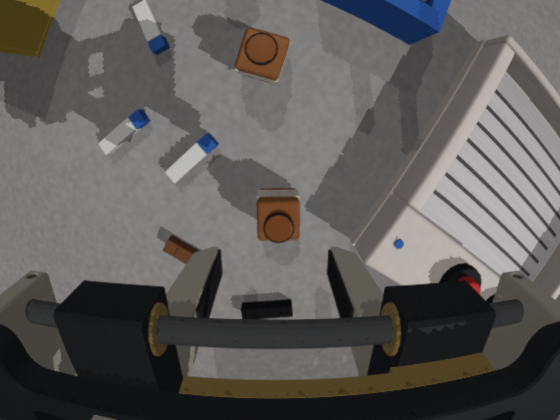

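The bottle is square between the fingers, at (278,218), and the path down is clear.

```bash
python3 -m creep '{"angular":[[0,0,-0.5],[0,0,0],[0,0,0],[0,0,0],[0,0,0],[0,0,0],[0,0,0],[0,0,0]],"dp":[[0,1,30],[0,0,30],[0,0,30],[0,0,20.5],[0,0,0],[0,0,0],[0,0,0],[0,0,0]],"fingers":[0.65,0.65,0.65,0.65,0.65,0.2,0.2,0.2]}' 30
python3 -m creep '{"angular":[[0,0,0],[0,0,0],[0,0,0],[0,0,0],[0,0,0],[0,0,0]],"dp":[[0,0,0],[0,0,0],[0,0,-30],[0,0,-35],[0,0,-35],[0,0,-20]],"fingers":[0.2,0.2,0.2,0.2,0.2,0.2]}' 30
python3 - <<'E'
from h import *
c=np.array([.557,-.301]);fx=np.array([.9962,-.0872]);fy=np.array([.0872,.9962])
for a,b in((.053,.055),(.053,-.055)): print(c+a*fx+b*fy)
t=c+.053*fx+.055*fy
need([*t,.13]);need([*t,.027])
E
```

```text
time: 4.17
tcp_pos: [0.424, -0.0791, 0.0114]
tool_rot: [179.9, -0.1, 28.1]
contact_force: [0.3, -0.2, 0.9]
grip_width: 0.485
time: 4.67
tcp_pos: [0.4239, -0.0791, 0.1337]
tool_rot: [179.8, -0.2, 28.1]
contact_force: [0.2, -0.7, -1.2]
grip_width: 0.363
[ 0.6145946 -0.2508306]
[ 0.6050026 -0.3604126]
d tool mm [ 87.2 241.3   4.5]
d tool mm [ 86.9 241.  107.5]
```

```bash
python3 -m creep '{"angular":[[0,0,0],[0,0,0],[0,0,0],[0,0,0],[0,0,0],[0,0,0],[0,0,0],[0,0,0]],"dp":[[12.4,34.4,0],[12.4,34.4,0],[12.4,34.4,0],[12.4,34.4,0],[12.4,34.4,0],[12.4,34.4,0],[12.4,34.4,0],[0,0,0]],"fingers":[0.2,0.2,0.2,0.2,0.2,0.2,0.2,0.2]}' 
python3 -m creep '{"angular":[[0,0,5],[0,0,5],[0,0,5],[0,0,5],[0,0,5],[0,0,5],[0,0,0]],"dp":[[0,0,0],[0,0,0],[0,0,0],[0,0,0],[0,0,0],[0,0,0],[0,0,0]],"fingers":[0.2,0.2,0.2,0.2,0.2,0.2,0.2]}'
python3 - <<'E'
from h import *
need([.6146,-.2508,.028]);print(env.observe()["grip_width"])
T,p,d=wrist();cv2.imwrite("pics/w3.png",p[:,:,::-1])
E
```

```text
time: 5.33
tcp_pos: [0.6163, -0.2542, 0.1302]
tool_rot: [179.8, -0.1, 28.0]
contact_force: [1.2, -0.3, -0.8]
grip_width: 0.362
time: 5.92
tcp_pos: [0.6129, -0.2502, 0.1305]
tool_rot: [-180.0, -0.0, -2.1]
contact_force: [-0.9, -1.2, -0.2]
grip_width: 0.365
d tool mm [  1.7   0.5 102.5]
0.36476731571353027
```

View pics/w3.png

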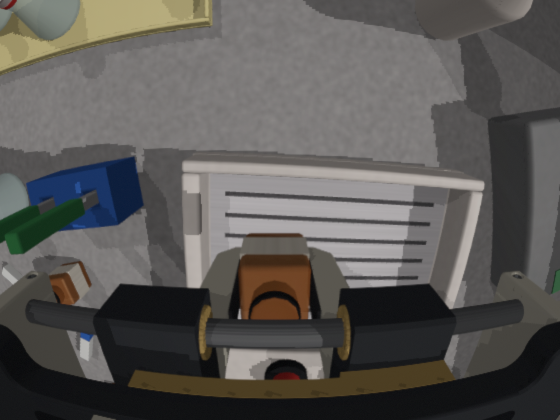

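The bottle hangs at (275,285), inside the recess, clear of the rim and the holder. Lowering.

```bash
python3 -m creep '{"angular":[[0,0,0],[0,0,0],[0,0,0],[0,0,0],[0,0,0],[0,0,0],[0,0,0],[0,0,0]],"dp":[[1.7,0.5,30],[0,0,30],[0,0,28],[0,0,14],[0,0,0],[0,0,0],[0,0,0],[0,0,0]],"fingers":[0.2,0.2,0.2,0.2,0.2,0.55,0.55,0.55]}' 
python3 -m creep '{"angular":[[0,0,0],[0,0,0],[0,0,0],[0,0,0],[0,0,0],[0,0,0]],"dp":[[0,0,0],[0,0,-30],[0,0,-40],[0,0,-40],[0,0,-20],[0,0,0]],"fingers":[0.55,0.55,0.55,0.55,0.55,0.55]}'
python3 - <<'E'
from h import *
T,p,d=wrist();cv2.imwrite("pics/w4.png",p[:,:,::-1])
p,d=camera("top");cv2.imwrite("pics/t4.png",p[:,:,::-1])
need([.632,-.046,.25],93.7);print(env.observe()["qpos"])
E
```

```text
time: 6.63
tcp_pos: [0.6153, -0.2512, 0.0293]
tool_rot: [180.0, -0.1, -1.8]
contact_force: [-0.0, 0.7, 0.6]
grip_width: 0.524
time: 7.13
tcp_pos: [0.617, -0.252, 0.1645]
tool_rot: [179.8, -0.5, -1.9]
contact_force: [0.7, -0.2, -0.4]
grip_width: 0.549
d tool mm [  10.4 -205.4  -91.2]
turn [  0.1  -0.  -95.6]
[-2.62222167e+01  3.52806507e+01  7.94305940e+01 -1.82643686e-03
  6.51978608e+01  6.56586129e+01]
```

View pics/w4.png

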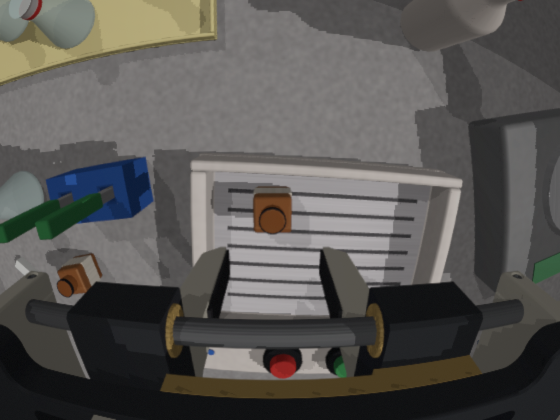

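Bottle stands in the tray, at (273,213). Spatulas next: rise, turn jaws to the holder's x.

```bash
python3 -m creep '{"angular":[[0,0,0],[0,0,0],[0,0,-6.9],[0,0,-6.9],[0,0,-6.9],[0,0,-6.9],[0,0,-6.9],[0,0,-6.9]],"dp":[[0,0,-40],[0,0,-40],[0,0,0],[0,0,0],[0,0,0],[0,0,0],[0,0,0],[0,0,0]],"fingers":[0.6,0.6,0.6,0.6,0.6,0.6,0.6,0.6]}' 
python3 -m creep '{"angular":[[0,0,-6.8],[0,0,-6.8],[0,0,-6.8],[0,0,-6.8],[0,0,-6.8],[0,0,-6.8],[0,0,-6.8],[0,0,-6.8]],"dp":[[0,0,0],[0,0,0],[0,0,0],[0,0,0],[0,0,0],[0,0,0],[0,0,0],[0,0,0]],"fingers":[0.6,0.6,0.6,0.6,0.6,0.6,0.6,0.6]}'
python3 - <<'E'
from h import *
T,p,d=wrist();cv2.imwrite("pics/w5.png",p[:,:,::-1])
np.save("w5T.npy",T)
need([.635,-.0955,.245],93.7);print(env.observe()["qpos"])
E
```

```text
time: 7.9
tcp_pos: [0.6142, -0.2507, 0.2361]
tool_rot: [-179.8, 0.1, 39.9]
contact_force: [0.2, 0.1, 0.0]
grip_width: 0.6
time: 8.57
tcp_pos: [0.6142, -0.2507, 0.236]
tool_rot: [-179.8, -0.1, 94.2]
contact_force: [0.3, 0.8, -0.2]
grip_width: 0.6
d tool mm [153.   33.5  -8.7]
turn [-0.2 -0.1  1. ]
[-2.62237485e+01  3.13549555e+01  7.48366884e+01 -2.12832468e-03
  7.39835975e+01 -3.09730849e+01]
```

View pics/w5.png

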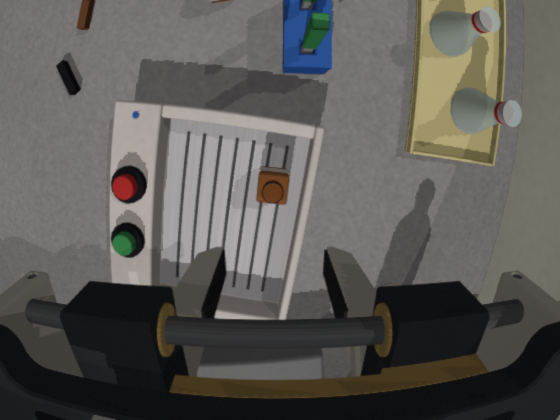

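The tray, the bottle at (272,187) and the spatula at (316,30) are visible. Moving nearer for a check.

```bash
python3 -m creep '{"angular":[[0,0,0.7],[0,0,0],[0,0,0]],"dp":[[32,11,0],[32,11,0],[32,11,0]],"fingers":[0.6,0.6,0.6]}'
python3 - <<'E'
from h import *
T,p,d=wrist();cv2.imwrite("pics/w6.png",p[:,:,::-1])
hsv=cv2.cvtColor(p,cv2.COLOR_RGB2HSV);m=cv2.inRange(hsv,(45,100,30),(85,255,255));m[270:]=0
n,l,st,c=cv2.connectedComponentsWithStats(m)
for i in range(1,n):
    if st[i,4]<150: continue
    pts=np.argwhere(l==i)[:,::-1]
    r=cv2.minAreaRect(np.float32(pts));print(c[i],st[i],r)
    # top face: farthest from nadir; deproject depth (axis depth)
    P=camera_params("wrist");M=T@np.array(P["mount"]);Q=[]
    for u,v in pts:
        o,dd=wray(T,u,v);z=d[v,u]
        if z>0: Q.append(o+dd*z/(dd@M[:3,2]))
    Q=np.array(Q);top=Q[Q[:,2]>.152];print(len(top),top.mean(0),top.min(0),top.max(0));
    print(cv2.minAreaRect(np.float32(top[:,:2]*1000)))
E
```

```text
time: 8.87
tcp_pos: [0.6416, -0.1522, 0.2365]
tool_rot: [-179.9, -0.0, 93.0]
contact_force: [-0.6, 1.1, 0.1]
grip_width: 0.602
[271.31707317  81.15365854] [262  70  19  25 410] ((271.0, 82.0), (24.0, 18.0), 90.0)
324 [ 0.63293259 -0.04480563  0.15856183] [ 0.62615504 -0.05172699  0.15528008] [ 0.63981849 -0.03760429  0.16086661]
((632.947998046875, -44.736507415771484), (13.181365966796875, 13.784834861755371), 3.845315456390381)
[271.92533333 142.41866667] [263 131  18  23 375] ((271.5, 142.0), (22.0, 17.0), 90.0)
311 [ 0.63609435 -0.09368703  0.15865786] [ 0.62922648 -0.1006149   0.15221473] [ 0.64247158 -0.08675834  0.16109752]
((635.8184204101562, -93.76701354980469), (12.731115341186523, 13.472808837890625), 3.4170310497283936)
```

View pics/w6.png

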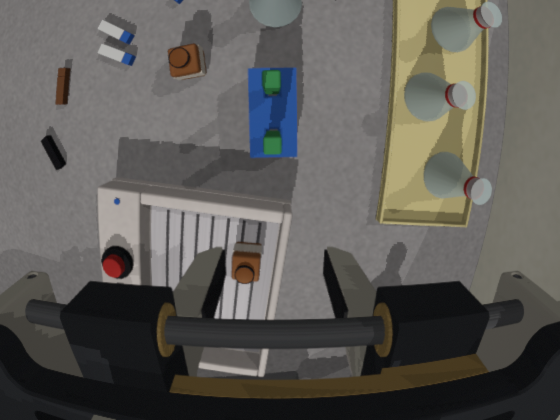

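Spatula tops at (272,82) and (272,142) measure (0.633,-0.045) and (0.636,-0.094), yaw about 3.6°. Two cuvettes now lie side by side at (115,32) and (115,53), so one has been knocked. I'll re-measure them later.

Run:
```python
from h import *
need([.6360,-.0938,.112],93.6)
```

```text
d tool mm [ 52.6  -3.9 124.7]
turn [-0.1 -0.2 -0.4]
```

```bash
python3 -m creep '{"angular":[[0,0,-0.4],[0,0,0],[0,0,0]],"dp":[[26.3,-2,0],[26.3,-2,0],[0,0,0]],"fingers":[0.6,0.6,0.6]}'
python3 - <<'E'
from h import *
need([.6360,-.0938,.112],93.6)
E
```

```text
time: 9.17
tcp_pos: [0.6341, -0.0971, 0.2368]
tool_rot: [-179.9, -0.1, 93.6]
contact_force: [-0.2, -0.4, 0.5]
grip_width: 0.599
d tool mm [  3.    2.4 124.8]
turn [-0.1 -0.1  0. ]
```

```bash
python3 -m creep '{"angular":[[0,0,0],[0,0,0],[0,0,0],[0,0,0],[0,0,0],[0,0,0],[0,0,0],[0,0,0]],"dp":[[1.8,1,0],[0,0,40],[0,0,40],[0,0,40],[0,0,4.5],[0,0,0],[0,0,0],[0,0,0]],"fingers":[0.6,0.6,0.6,0.6,0.6,0,0,0]}' 25
python3 -m creep '{"angular":[[0,0,0],[0,0,0],[0,0,0],[0,0,0]],"dp":[[0,0,0],[0,0,0],[0,0,0],[0,0,0]],"fingers":[0,0,0,0]}' 25
```

```text
time: 9.83
tcp_pos: [0.6372, -0.0997, 0.1164]
tool_rot: [179.8, 0.1, 93.6]
contact_force: [1.2, 0.5, 0.4]
grip_width: 0.438
time: 10.17
tcp_pos: [0.636, -0.0991, 0.1143]
tool_rot: [179.9, 0.0, 93.6]
contact_force: [-1.0, -0.1, -0.8]
grip_width: 0.147
```

```bash
python3 -m creep '{"angular":[[0,0,0],[0,0,0],[0,0,0],[0,0,0],[0,0,0]],"dp":[[0,0,0],[0,0,-25],[0,0,-40],[0,0,-40],[0,0,0]],"fingers":[0,0,0,0,0]}' 40
python3 - <<'E'
from h import *
print(env.observe()["tcp_pos"])
T,p,d=wrist();cv2.imwrite("pics/w7.png",p[:,:,::-1])
p,d=camera("side");cv2.imwrite("pics/s7.png",p[:,:,::-1])
E
```

```text
time: 10.58
tcp_pos: [0.6387, -0.0996, 0.2269]
tool_rot: [179.4, 0.2, 93.6]
contact_force: [0.9, -0.6, 0.7]
grip_width: 0.147
[ 0.63865798 -0.09960494  0.22691248]
```

View pics/s7.png

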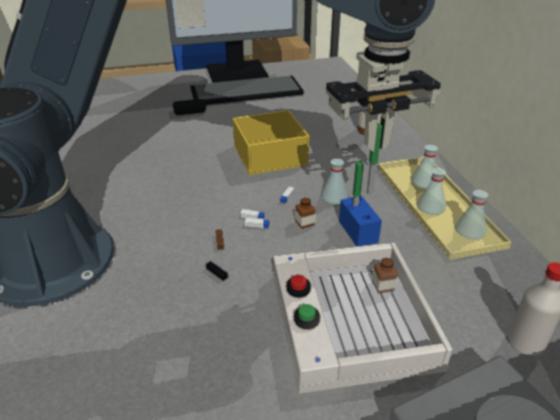

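View pics/w7.png

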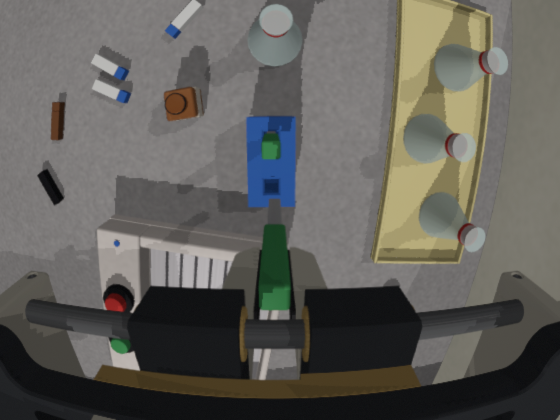

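The spatula is free, held upright with its tip at about z 0.12. I'm carrying it over the tray, then tilting it to lay it down.

Run:
```python
from h import *
c=np.array([.557,-.301]);fx=np.array([.9962,-.0872]);fy=np.array([.0872,.9962])
t=c-.005*fx-.022*fy;print(t)
need([*t,.25],85)
```

```text
[ 0.5501006 -0.3224804]
d tool mm [-217.5 -100.   -30.1]
turn [0.2 0.  8.6]
```

```bash
python3 -m creep '{"angular":[[0,0,0],[0,0,0],[0,0,0],[0,0,0],[0,0,0],[0,0,0],[0,0,4.3],[0,0,4.3]],"dp":[[-36.2,-16.7,-5],[-36.2,-16.7,-5],[-36.2,-16.7,-5],[-36.2,-16.7,-5],[-36.2,-16.7,-5],[-36.2,-16.7,-5],[0,0,0],[0,0,0]],"fingers":[0,0,0,0,0,0,0,0]}' 
python3 -m creep '{"angular":[[0,6,0],[0,6,0],[0,6,0],[0,6,0],[0,6,0]],"dp":[[0,0,0],[0,0,0],[0,0,0],[0,0,0],[0,0,0]],"fingers":[0,0,0,0,0]}'
python3 - <<'E'
from h import *
need([.5501,-.3225,.25],85);print(env.observe()["qpos"],env.observe()["grip_width"])
E
```

```text
time: 11.35
tcp_pos: [0.5478, -0.324, 0.2467]
tool_rot: [-179.9, -0.1, 84.6]
contact_force: [1.7, 0.9, -1.1]
grip_width: 0.149
time: 11.77
tcp_pos: [0.5491, -0.3221, 0.2474]
tool_rot: [-179.9, -30.4, 85.0]
contact_force: [0.4, 0.5, -1.1]
grip_width: 0.15
d tool mm [ 1.   1.  -2.4]
turn [ -0.  -30.4  -0. ]
[-44.45817891  37.50065346  68.31030186  23.01212967  94.27483749
 -41.81894965] 0.14952508350575439
```

```bash
python3 -m creep '{"angular":[[0,6,0],[0,6,0],[0,6,0],[0,6,0],[0,6,0],[0,0,0]],"dp":[[0,0,0],[0,0,0],[0,0,0],[0,0,0],[0,0,0],[0,0,0]],"fingers":[0,0,0,0,0,0]}'
python3 - <<'E'
from h import *
need([.5501,-.3225,.078],85);print(env.observe()["qpos"],env.observe()["grip_width"])
p,d=camera("side");cv2.imwrite("pics/s8.png",p[:,:,::-1])
E
```

```text
time: 12.27
tcp_pos: [0.548, -0.3225, 0.2434]
tool_rot: [-179.2, -60.6, 84.1]
contact_force: [-1.1, -0.1, -2.4]
grip_width: 0.147
d tool mm [-144.1    3.3   81.3]
turn [ -0.3 -60.6  -0.3]
[-50.3506868   50.18832743  60.25701632  42.09795136 114.22883777
 -43.39412345] 0.1473203832709147
```

View pics/s8.png

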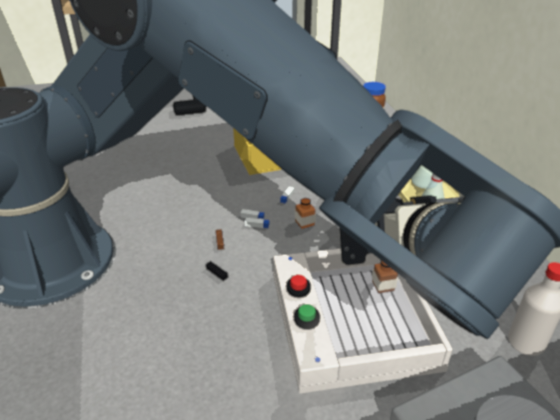

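```bash
python3 -m creep '{"angular":[[0,0,0],[0,0,0],[0,0,0],[0,0,0],[0,0,0]],"dp":[[-26,0.6,14.8],[-26,0.6,14.8],[-26,0.6,14.8],[-26,0.6,14.8],[0,0,0]],"fingers":[0,0,0,0,0]}'
python3 - <<'E'
from h import *
need([.5501,-.3225,.078],85);print(env.observe()["qpos"],env.observe()["grip_width"])
p,d=camera("side");cv2.imwrite("pics/s9.png",p[:,:,::-1])
T,p,d=wrist();cv2.imwrite("pics/w9.png",p[:,:,::-1])
E
```

```text
time: 12.73
tcp_pos: [0.5506, -0.3211, 0.1238]
tool_rot: [-179.3, -60.1, 84.4]
contact_force: [-0.1, 0.6, -0.9]
grip_width: 0.147
d tool mm [-40.4  -0.1  21.6]
turn [ -0.4 -60.1  -0.1]
[-50.02859163  57.90210195  62.28536682  39.43383482 106.34870799
 -50.26736565] 0.14707908209458484
```

View pics/s9.png

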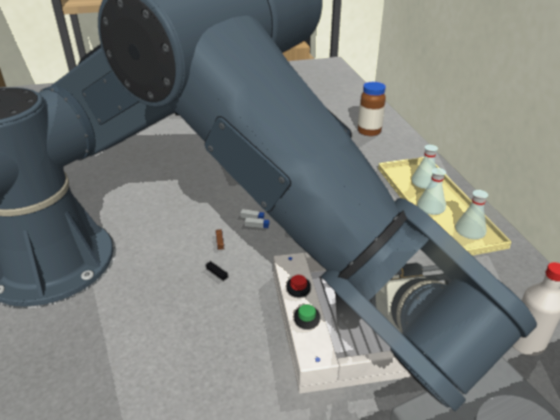

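View pics/w9.png

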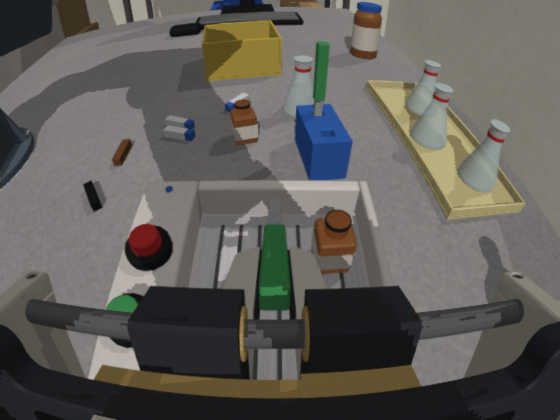

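```bash
python3 -m creep '{"angular":[[0,0,0],[0,0,0],[0,0,0],[0,0,0]],"dp":[[-19,0,5],[-19,0,5],[0,0,0],[0,0,0]],"fingers":[0,0,0,0]}' 
python3 -m creep '{"angular":[[0,0,0],[0,0,0],[0,0,0],[0,0,0],[0,0,0]],"dp":[[0,0,0],[0,0,0],[0,0,0],[0,0,0],[0,0,0]],"fingers":[0.32,0.32,0.32,0.32,0.32]}'
python3 - <<'E'
from h import *
T,p,d=wrist();cv2.imwrite("pics/w10.png",p[:,:,::-1])
E
```

```text
time: 13.17
tcp_pos: [0.5512, -0.3336, 0.0928]
tool_rot: [179.9, -59.9, 85.1]
contact_force: [0.4, 0.1, 0.1]
grip_width: 0.15
time: 13.58
tcp_pos: [0.551, -0.3334, 0.0916]
tool_rot: [180.0, -60.0, 85.1]
contact_force: [1.0, -0.6, 0.9]
grip_width: 0.316
```

View pics/w10.png

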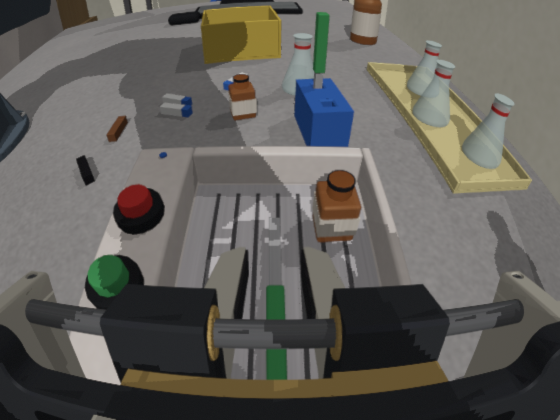

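The spatula has fallen flat in the recess: the handle shows at (276,330), below and between the fingers. Rising and untilting.

```bash
python3 -m creep '{"angular":[[0,0,0],[0,0,0],[0,0,0],[0,0,0],[0,0,0],[0,-6,0],[0,-6,0],[0,-6,0]],"dp":[[26,0,-15],[26,0,-15],[26,0,-15],[26,0,-15],[26,0,-15],[0,0,0],[0,0,0],[0,0,0]],"fingers":[0.32,0.32,0.32,0.32,0.32,0.6,0.6,0.6]}' 
python3 -m creep '{"angular":[[0,-6,0],[0,-6,0],[0,-6,0],[0,-6,0],[0,-6,0],[0,-6,0],[0,-6,0],[0,0,-4.3]],"dp":[[0,0,0],[0,0,0],[0,0,0],[0,0,0],[0,0,0],[0,0,0],[0,0,0],[0,0,0]],"fingers":[0.6,0.6,0.6,0.6,0.6,0.6,0.6,0.6]}' 
python3 -m creep '{"angular":[[0,0,-4.3],[0,0,0]],"dp":[[0,0,0],[0,0,0]],"fingers":[0.6,0.6]}'
python3 - <<'E'
from h import *
T,p,d=wrist();cv2.imwrite("pics/w11.png",p[:,:,::-1])
need([.6330,-.0447,.24],93.6)
E
```

```text
time: 14.3
tcp_pos: [0.5507, -0.3341, 0.2416]
tool_rot: [179.9, -41.7, 85.0]
contact_force: [1.0, 0.4, -0.6]
grip_width: 0.486
time: 14.97
tcp_pos: [0.5515, -0.3313, 0.2423]
tool_rot: [179.9, 0.4, 89.4]
contact_force: [-0.8, 0.2, -1.0]
grip_width: 0.596
time: 15.13
tcp_pos: [0.5509, -0.3328, 0.2415]
tool_rot: [180.0, 0.0, 93.8]
contact_force: [0.2, -0.7, 0.6]
grip_width: 0.601
d tool mm [282.8  99.8   1.4]
turn [ 0.  -0.  -0.1]
```

View pics/w11.png

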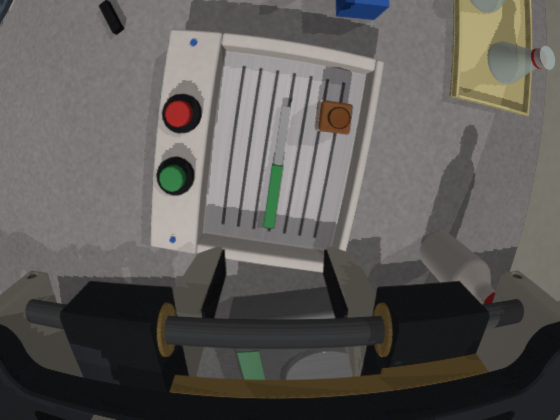

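The first spatula lies flat at (275,165) in the recess, with the bottle at (336,118). Now the second.

```bash
python3 -m creep '{"angular":[[0,0,0],[0,0,0],[0,0,0],[0,0,0],[0,0,0],[0,0,0],[0,0,0],[0,0,0]],"dp":[[35.3,12.5,0],[35.3,12.5,0],[35.3,12.5,0],[35.3,12.5,0],[35.3,12.5,0],[35.3,12.5,0],[35.3,12.5,0],[35.3,12.5,0]],"fingers":[0.6,0.6,0.6,0.6,0.6,0.6,0.6,0.6]}' 
python3 -m creep '{"angular":[[0,0,0],[0,0,0]],"dp":[[0,0,0],[0,0,0]],"fingers":[0.6,0.6]}'
python3 - <<'E'
from h import *
need([.6330,-.0447,.114],93.6)
E
```

```text
time: 15.85
tcp_pos: [0.6331, -0.0437, 0.2412]
tool_rot: [-180.0, -0.0, 93.4]
contact_force: [-0.3, -0.9, -0.5]
grip_width: 0.599
time: 16.02
tcp_pos: [0.6331, -0.0438, 0.2409]
tool_rot: [-180.0, -0.0, 93.6]
contact_force: [0.4, -0.5, 0.2]
grip_width: 0.598
d tool mm [-9.000e-01 -1.000e-01  1.269e+02]
turn [-0. -0.  0.]
```

```bash
python3 -m creep '{"angular":[[0,0,0],[0,0,0],[0,0,0],[0,0,0],[0,0,0],[0,0,0],[0,0,0],[0,0,0]],"dp":[[-0.9,0,35],[0,0,35],[0,0,35],[0,0,22],[0,0,0],[0,0,0],[0,0,0],[0,0,0]],"fingers":[0.6,0.6,0.6,0.6,0.6,0,0,0]}' 25
python3 -m creep '{"angular":[[0,0,0],[0,0,0],[0,0,0],[0,0,0]],"dp":[[0,0,0],[0,0,0],[0,0,0],[0,0,0]],"fingers":[0,0,0,0]}' 40
python3 -m creep '{"angular":[[0,0,0],[0,0,0],[0,0,0],[0,0,0],[0,0,0]],"dp":[[0,0,-25],[0,0,-40],[0,0,-40],[0,0,-30],[0,0,0]],"fingers":[0,0,0,0,0]}' 40
python3 - <<'E'
from h import *
c=np.array([.557,-.301]);fx=np.array([.9962,-.0872]);fy=np.array([.0872,.9962])
t=c-.015*fx-.035*fy;print(t)
need([*t,.25],85)
T,p,d=wrist();cv2.imwrite("pics/w12.png",p[:,:,::-1])
E
```

```text
time: 16.68
tcp_pos: [0.634, -0.0467, 0.1163]
tool_rot: [179.8, 0.0, 93.5]
contact_force: [-0.2, 0.6, -1.0]
grip_width: 0.432
time: 17.02
tcp_pos: [0.6331, -0.0461, 0.1146]
tool_rot: [180.0, 0.0, 93.6]
contact_force: [1.8, -0.3, 1.0]
grip_width: 0.148
time: 17.43
tcp_pos: [0.6352, -0.0463, 0.2563]
tool_rot: [179.4, 0.1, 93.6]
contact_force: [0.1, 0.5, 0.6]
grip_width: 0.153
[ 0.539005 -0.334559]
d tool mm [-281.6 -114.3    5.7]
turn [0.6 0.1 8.6]
```

View pics/w12.png

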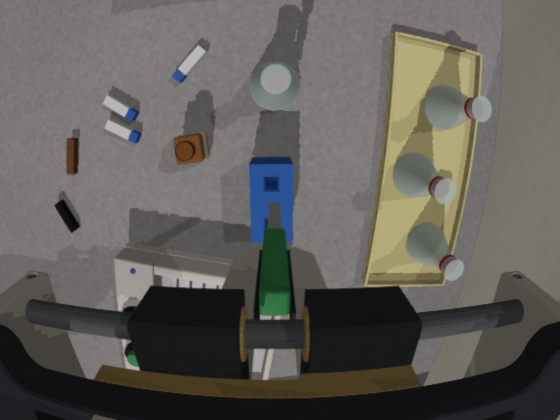

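The second spatula is out of the holder and held at (275,260).

```bash
python3 -m creep '{"angular":[[0,0,0],[0,0,0],[0,0,0],[0,0,0],[0,0,0],[0,0,0],[0,0,0],[0,0,0]],"dp":[[-35.1,-16.1,0],[-35.1,-16.1,0],[-35.1,-16.1,0],[-35.1,-16.1,0],[-35.1,-16.1,0],[-35.1,-16.1,0],[-35.1,-16.1,0],[-35.1,-16.1,0]],"fingers":[0,0,0,0,0,0,0,0]}' 
python3 -m creep '{"angular":[[0,0,4.3],[0,0,4.3],[0,6,0],[0,6,0],[0,6,0],[0,6,0],[0,6,0]],"dp":[[0,0,0],[0,0,0],[0,0,0],[0,0,0],[0,0,0],[0,0,0],[0,0,0]],"fingers":[0,0,0,0,0,0,0]}' 
python3 -m creep '{"angular":[[0,6,0],[0,6,0],[0,6,0],[0,6,0],[0,6,0],[0,0,0]],"dp":[[0,0,0],[0,0,0],[0,0,0],[0,0,0],[0,0,0],[0,0,0]],"fingers":[0,0,0,0,0,0]}'
python3 - <<'E'
from h import *
need([.524,-.3333,.092],85);print(env.observe()["qpos"],env.observe()["grip_width"])
T,p,d=wrist();cv2.imwrite("pics/w13.png",p[:,:,::-1])
E
```

```text
time: 18.15
tcp_pos: [0.5207, -0.3357, 0.2477]
tool_rot: [-179.9, -0.1, 93.6]
contact_force: [1.3, 0.6, -0.6]
grip_width: 0.15
time: 18.73
tcp_pos: [0.5218, -0.3344, 0.2483]
tool_rot: [-180.0, -30.3, 85.0]
contact_force: [-0.1, -0.4, -0.9]
grip_width: 0.147
time: 19.23
tcp_pos: [0.5208, -0.3347, 0.2445]
tool_rot: [-179.3, -60.6, 84.2]
contact_force: [-0.9, 0.2, -1.5]
grip_width: 0.15
d tool mm [-132.     4.    76.4]
turn [ -0.3 -60.6  -0.3]
[-52.51679968  49.05869422  62.28171085  40.35479262 114.85748956
 -45.76651218] 0.14986717900102323
```

View pics/w13.png

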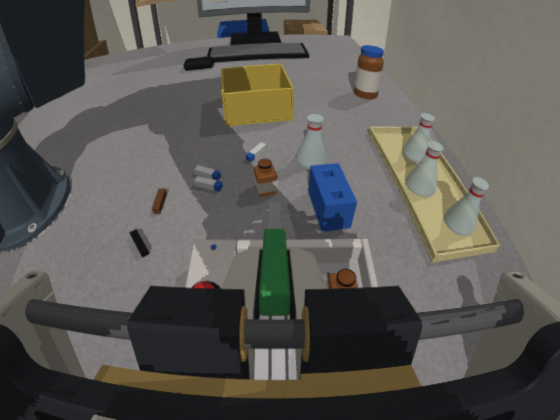

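```bash
python3 -m creep '{"angular":[[0,0,0],[0,0,0],[0,0,0],[0,0,0],[0,0,0],[0,0,0]],"dp":[[-26.4,0.8,15.2],[-26.4,0.8,15.2],[-26.4,0.8,15.2],[-26.4,0.8,15.2],[-26.4,0.8,15.2],[0,0,0]],"fingers":[0,0,0,0,0,0]}' 
python3 -m creep '{"angular":[[0,0,0],[0,0,0],[0,0,0],[0,0,0],[0,0,0],[0,0,0]],"dp":[[0,0,0],[0,0,0],[0,0,0],[0,0,0],[0,0,0],[0,0,0]],"fingers":[0.32,0.32,0.32,0.32,0.32,0.32]}'
python3 - <<'E'
from h import *
T,p,d=wrist();cv2.imwrite("pics/w14.png",p[:,:,::-1])
E
```

```text
time: 19.78
tcp_pos: [0.5249, -0.3329, 0.0919]
tool_rot: [-179.3, -60.1, 84.5]
contact_force: [-1.5, 0.3, -0.7]
grip_width: 0.15
time: 20.28
tcp_pos: [0.5262, -0.3352, 0.0976]
tool_rot: [179.9, -59.9, 85.1]
contact_force: [0.1, 0.0, -0.4]
grip_width: 0.32
```

View pics/w14.png

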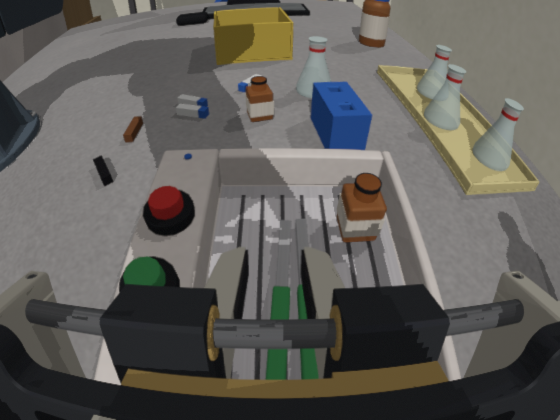

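Both spatulas lie in the tray, handles at (278,320) and (307,320). Rising and untilting, then on to the second bottle.

```bash
python3 -m creep '{"angular":[[0,0,0],[0,0,0],[0,0,0],[0,0,0],[0,0,0],[0,-6,0],[0,-6,0],[0,-6,0]],"dp":[[26,0,-15],[26,0,-15],[26,0,-15],[26,0,-15],[26,0,-15],[0,0,0],[0,0,0],[0,0,0]],"fingers":[0.32,0.32,0.32,0.32,0.32,0.6,0.6,0.6]}' 
python3 -m creep '{"angular":[[0,-6,0],[0,-6,0],[0,-6,0],[0,-6,0],[0,-6,0],[0,-6,0],[0,-6,0],[0,0,0]],"dp":[[0,0,0],[0,0,0],[0,0,0],[0,0,0],[0,0,0],[0,0,0],[0,0,0],[0,0,0]],"fingers":[0.65,0.65,0.65,0.65,0.65,0.65,0.65,0.65]}'
python3 - <<'E'
from h import *
T,p,d=wrist();cv2.imwrite("pics/w15.png",p[:,:,::-1])
need([.46,-.07,.25],90)
E
```

```text
time: 21.0
tcp_pos: [0.5259, -0.3357, 0.2474]
tool_rot: [179.9, -41.7, 85.0]
contact_force: [-0.0, 0.0, -1.7]
grip_width: 0.488
time: 21.67
tcp_pos: [0.5266, -0.3329, 0.248]
tool_rot: [179.9, 0.3, 85.2]
contact_force: [-0.8, 0.4, 0.0]
grip_width: 0.651
d tool mm [256.8 -88.5  -2.2]
turn [ 0.  -0.  -4.9]
```

View pics/w15.png

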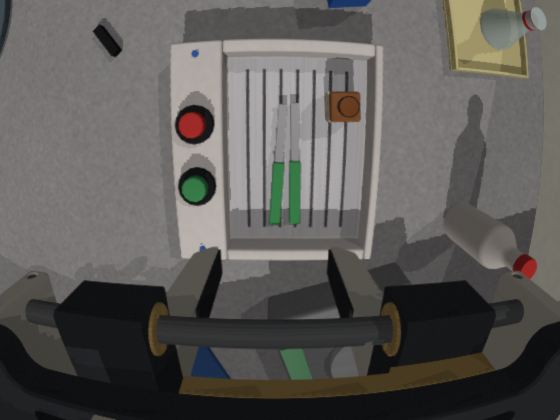

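Both spatulas lie flat side by side at (278,160) and (294,160), with the bottle at (345,106). Back to the bench to re-measure the rest.

```bash
python3 -m creep '{"angular":[[0,0,0],[0,0,0],[0,0,0],[0,0,0],[0,0,0],[0,0,0],[0,0,0],[0,0,-5]],"dp":[[36.7,-12.6,0],[36.7,-12.6,0],[36.7,-12.6,0],[36.7,-12.6,0],[36.7,-12.6,0],[36.7,-12.6,0],[36.7,-12.6,0],[0,0,0]],"fingers":[0.65,0.65,0.65,0.65,0.65,0.65,0.65,0.65]}' 
python3 -m creep '{"angular":[[0,0,0],[0,0,0]],"dp":[[0,0,0],[0,0,0]],"fingers":[0.65,0.65]}'
python3 - <<'E'
from h import *
from meas import measure
T,p,d=wrist();cv2.imwrite("pics/w16.png",p[:,:,::-1])
for o in measure(T,np.ascontiguousarray(p[:,:,::-1])): print(o)
E
```

```text
time: 22.38
tcp_pos: [0.459, -0.0671, 0.247]
tool_rot: [-179.9, -0.2, 89.9]
contact_force: [0.6, -0.5, 0.2]
grip_width: 0.649
time: 22.55
tcp_pos: [0.4609, -0.0718, 0.247]
tool_rot: [-180.0, -0.1, 89.9]
contact_force: [0.2, -0.3, -0.2]
grip_width: 0.654
('cuv', array([519.5,  94.6]), 'ax', 49.9, array([13.2, 52.7]), array([322.,  47.]))
('cuv', array([424.4,  38.9]), 'ax', 151.7, array([13.7, 51.1]), array([245.,  90.]))
('cuv', array([428.1,   7.5]), 'ax', 157.7, array([13.4, 50.4]), array([248., 116.]))
('amber', array([530.1, -10.9]), 'ax', 10.5, array([33.4, 33.9]), array([336., 133.]))
('amber', array([351.5, -24.1]), 'ax', 86.4, array([14.7, 46. ]), array([180., 145.]))
```

View pics/w16.png

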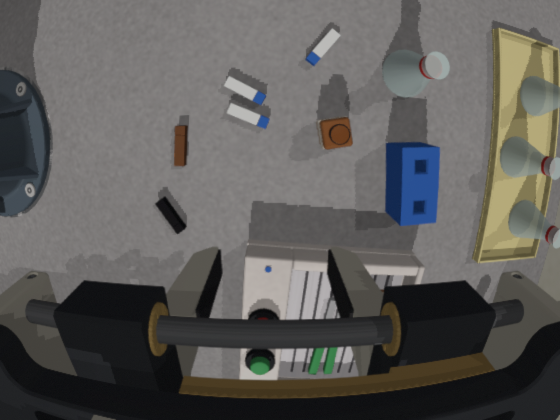

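The knocked cuvette now lies at (245,90) = (0.424,0.039), close beside the one at (248,116). The rest have not moved. Going for the bottle at (336,133).

```bash
python3 -m creep '{"angular":[[0,0,0],[0,0,0],[0,0,0],[0,0,0],[0,0,6.63],[0,0,6.63],[0,0,6.63],[0,0,6.63]],"dp":[[15.2,17.3,31],[15.2,17.3,31],[15.2,17.3,31],[15.2,17.3,31],[0,0,0],[0,0,0],[0,0,0],[0,0,0]],"fingers":[0.65,0.65,0.65,0.65,0.65,0.65,0.65,0.65]}' 
python3 -m creep '{"angular":[[0,0,6.63],[0,0,6.63],[0,0,6.63],[0,0,6.63],[0,0,6.63],[0,0,6.63],[0,0,6.63],[0,0,6.63]],"dp":[[0,0,0],[0,0,0],[0,0,0],[0,0,0],[0,0,0],[0,0,0],[0,0,0],[0,0,0]],"fingers":[0.65,0.65,0.65,0.65,0.65,0.65,0.65,0.65]}'
python3 - <<'E'
from h import *
need([.5301,-.0109,.0105],10.4)
E
```

```text
time: 23.27
tcp_pos: [0.5301, -0.0117, 0.1222]
tool_rot: [-179.9, -0.0, 62.9]
contact_force: [0.1, 0.6, -0.8]
grip_width: 0.651
time: 23.93
tcp_pos: [0.5301, -0.0119, 0.1225]
tool_rot: [-179.9, 0.0, 9.9]
contact_force: [0.1, 0.2, -0.2]
grip_width: 0.653
d tool mm [  0.2  -0.9 112. ]
turn [-0.1  0.  -0.5]
```

```bash
python3 -m creep '{"angular":[[0,0,-0.5],[0,0,0],[0,0,0],[0,0,0],[0,0,0],[0,0,0],[0,0,0],[0,0,0]],"dp":[[0,-0.5,30],[0,0,30],[0,0,30],[0,0,22],[0,0,0],[0,0,0],[0,0,0],[0,0,0]],"fingers":[0.65,0.65,0.65,0.65,0.65,0.2,0.2,0.2]}' 30
python3 -m creep '{"angular":[[0,0,0],[0,0,0],[0,0,0],[0,0,0],[0,0,0],[0,0,0]],"dp":[[0,0,0],[0,0,0],[0,0,-30],[0,0,-35],[0,0,-35],[0,0,-20]],"fingers":[0.2,0.2,0.2,0.2,0.2,0.2]}' 30
python3 - <<'E'
from h import *
c=np.array([.557,-.301]);fx=np.array([.9962,-.0872]);fy=np.array([.0872,.9962])
t=c+.056*fx-.05*fy;print(t)
need([*t,.13]);T,p,d=wrist();cv2.imwrite("pics/w17.png",p[:,:,::-1])
E
```

```text
time: 24.6
tcp_pos: [0.5307, -0.0105, 0.0124]
tool_rot: [180.0, -0.1, 10.9]
contact_force: [1.0, -0.6, 0.2]
grip_width: 0.487
time: 25.1
tcp_pos: [0.5307, -0.01, 0.1349]
tool_rot: [179.9, -0.2, 10.9]
contact_force: [-0.1, 0.4, -1.0]
grip_width: 0.363
[ 0.6084272 -0.3556932]
d tool mm [ 10.7 354.1   5.3]
```

View pics/w17.png

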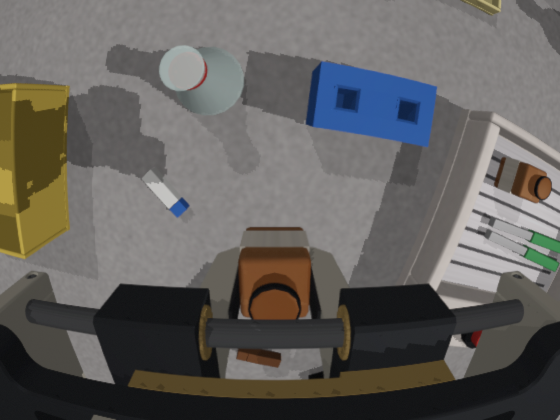

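```bash
python3 -m creep '{"angular":[[0,0,0],[0,0,0],[0,0,0],[0,0,0],[0,0,0],[0,0,0],[0,0,0],[0,0,0]],"dp":[[1.2,39.3,0],[1.2,39.3,0],[1.2,39.3,0],[1.2,39.3,0],[1.2,39.3,0],[1.2,39.3,0],[1.2,39.3,0],[1.2,39.3,0]],"fingers":[0.2,0.2,0.2,0.2,0.2,0.2,0.2,0.2]}' 
python3 -m creep '{"angular":[[0,0,0],[0,0,5.3],[0,0,5.3],[0,0,5.3],[0,0,0]],"dp":[[1.2,39.3,0],[0,0,0],[0,0,0],[0,0,0],[0,0,0]],"fingers":[0.2,0.2,0.2,0.2,0.2]}'
python3 - <<'E'
from h import *
need([.6084,-.3557,.029]);print(env.observe()["grip_width"])
T,p,d=wrist();cv2.imwrite("pics/w18.png",p[:,:,::-1])
E
```

```text
time: 25.82
tcp_pos: [0.5987, -0.3188, 0.1308]
tool_rot: [-180.0, 0.0, 10.9]
contact_force: [-0.2, 0.4, -0.3]
grip_width: 0.357
time: 26.23
tcp_pos: [0.6072, -0.3553, 0.1305]
tool_rot: [-180.0, 0.0, -5.2]
contact_force: [0.6, -0.0, -0.6]
grip_width: 0.362
d tool mm [  1.3   0.3 101.5]
0.362358987674673
```

View pics/w18.png

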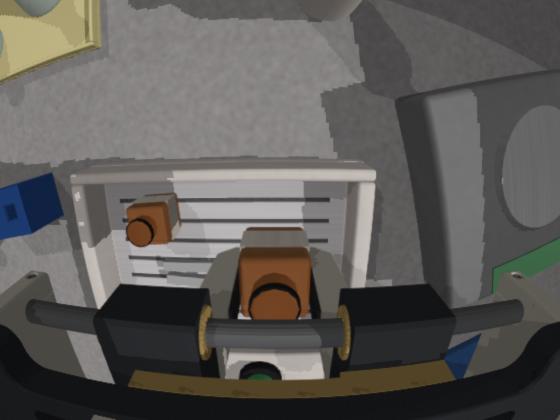

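Run:
```python
from h import *
P=camera_params("top");W=cloud(P,np.load("top0.npy"))
q=W[110:205,465:560].reshape(-1,3);q=q[q[:,2]<.4];print(np.percentile(q[:,2],[5,50,95,99]),q[q[:,2]>.03][:,1].max())
```

```text
[0.00064824 0.07161912 0.08491344 0.08667844] -0.4733747184575629
```

Clear: the grey device is 87 mm high and beyond y = -0.47. Lowering.

```bash
python3 -m creep '{"angular":[[0,0,0],[0,0,0],[0,0,0],[0,0,0],[0,0,0],[0,0,0],[0,0,0],[0,0,0]],"dp":[[1.3,0.3,30],[0,0,30],[0,0,28],[0,0,14],[0,0,0],[0,0,0],[0,0,0],[0,0,0]],"fingers":[0.2,0.2,0.2,0.2,0.2,0.55,0.55,0.55]}' 
python3 -m creep '{"angular":[[0,0,0],[0,0,0],[0,0,0],[0,0,0],[0,0,0],[0,0,0]],"dp":[[0,0,0],[0,0,-30],[0,0,-40],[0,0,-40],[0,0,-40],[0,0,-30]],"fingers":[0.55,0.55,0.55,0.55,0.55,0.55]}'
python3 - <<'E'
from h import *
T,p,d=wrist();cv2.imwrite("pics/w19.png",p[:,:,::-1])
need([.45,-.05,.22])
E
```

```text
time: 26.95
tcp_pos: [0.6091, -0.3559, 0.03]
tool_rot: [180.0, -0.1, -4.9]
contact_force: [0.4, 0.5, 1.1]
grip_width: 0.522
time: 27.45
tcp_pos: [0.6091, -0.3559, 0.2134]
tool_rot: [179.9, -0.2, -4.9]
contact_force: [0.1, 0.3, -0.5]
grip_width: 0.551
d tool mm [-186.6 -292.1   -4.2]
```

View pics/w19.png

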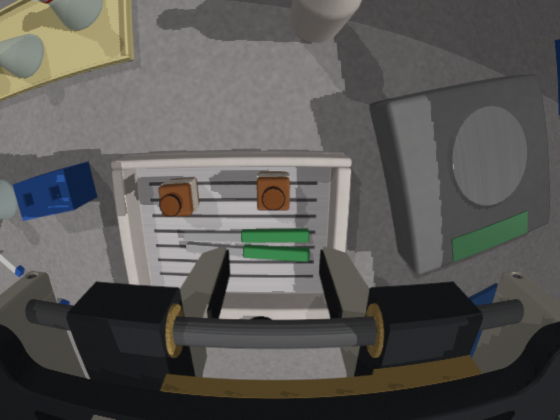

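All four lie in the tray: bottles at (176,198) and (272,192), spatulas at (275,237) and (275,254). Now the cuvettes.

Run:
```python
from h import *
need([.5195,.0946,.15],49.9)
```

```text
d tool mm [-130.5 -442.5   65.6]
turn [  0.6  -0.4 -54.8]
```

```bash
python3 -m creep '{"angular":[[0,0,0],[0,0,0],[0,0,0],[0,0,0],[0,0,0],[0,0,0]],"dp":[[-10.9,-36.9,0],[-10.9,-36.9,0],[-10.9,-36.9,0],[-10.9,-36.9,0],[-10.9,-36.9,0],[-10.9,-36.9,0]],"fingers":[0.5,0.5,0.5,0.5,0.5,0.5]}' 
python3 -m creep '{"angular":[[0,0,0],[0,0,0],[0,0,0],[0,0,0],[0,0,0],[0,0,0]],"dp":[[-10.9,-36.9,0],[-10.9,-36.9,0],[-10.9,-36.9,0],[-10.9,-36.9,20],[-10.9,-36.9,20],[-10.9,-36.9,20]],"fingers":[0.5,0.5,0.5,0.5,0.5,0.5]}' 
python3 -m creep '{"angular":[[0,0,-6.85],[0,0,-6.85],[0,0,-6.85],[0,0,-6.85],[0,0,-6.85],[0,0,-6.85],[0,0,-6.85],[0,0,-6.85]],"dp":[[0,0,0],[0,0,0],[0,0,0],[0,0,0],[0,0,0],[0,0,0],[0,0,0],[0,0,0]],"fingers":[0.5,0.5,0.5,0.5,0.5,0.5,0.5,0.5]}'
python3 - <<'E'
from h import *
from meas import measure
T,p,d=wrist();cv2.imwrite("pics/w20.png",p[:,:,::-1])
for o in measure(T,np.ascontiguousarray(p[:,:,::-1])): print(o)
need([.5195,.0946,.003],49.9)
E
```

```text
time: 28.0
tcp_pos: [0.5619, -0.1278, 0.2092]
tool_rot: [180.0, -0.0, -4.9]
contact_force: [1.0, -0.2, -0.0]
grip_width: 0.496
time: 28.5
tcp_pos: [0.517, 0.094, 0.1512]
tool_rot: [-180.0, -0.1, -4.9]
contact_force: [-0.3, 0.8, -0.3]
grip_width: 0.503
time: 29.17
tcp_pos: [0.5176, 0.0924, 0.1515]
tool_rot: [180.0, -0.0, 50.2]
contact_force: [0.1, 0.3, -0.7]
grip_width: 0.501
('cuv', array([519.9,  95.2]), 'ax', 49.9, array([13.6, 50. ]), array([275., 194.]))
d tool mm [2.900e+00 1.000e-01 1.485e+02]
turn [ 0.  -0.   0.8]
```

View pics/w20.png

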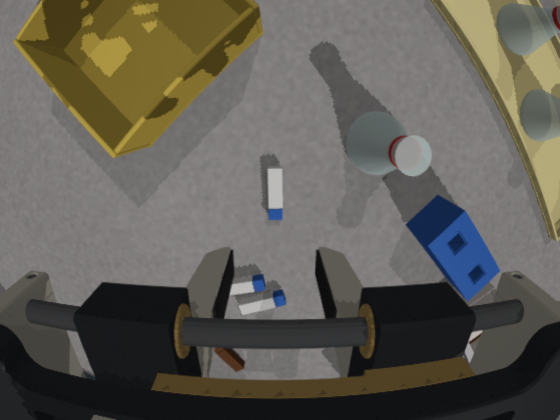

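Run:
```python
from h import *
P=camera_params("top");print(plane(P,248.6,149.7,.097))
W=cloud(P,np.load("top0.npy"));q=W[140:175,235:268].reshape(-1,3);t=q[(q[:,2]>.085)&(q[:,2]<.11)];print(len(t),t.mean(0),t.min(0),t.max(0))
f=np.array([.6371,.0673])
for psi in(49.9,229.9,139.9):
    a=np.radians(psi);x=np.array([np.cos(a),np.sin(a)]);y=np.array([np.sin(a),-np.cos(a)])
    d=t[:,:2].mean(0)-[.5199,.095];print(psi,"flask in tool xy",d@x,d@y)
```

```text
[0.63818759 0.06715282 0.097     ]
121 [0.63081841 0.06820886 0.0974299 ] [0.61763804 0.05406344 0.08510045] [0.64530349 0.08325735 0.10350922]
49.9 flask in tool xy 0.050952056709068175 0.10210067383741162
229.9 flask in tool xy -0.05095205670906819 -0.10210067383741162
139.9 flask in tool xy -0.10210067383741162 0.05095205670906819
```

The cuvette at (275,194) is squarely between the fingers. I'll grip it 12 mm towards the cap end, so the gripper body stays clear of the flask neck.

```bash
python3 -m creep '{"angular":[[0,0,0.5],[0,0,0],[0,0,0],[0,0,0],[0,0,0],[0,0,0]],"dp":[[-9,0,30],[0,0,38],[0,0,38],[0,0,30],[0,0,8],[0,0,0]],"fingers":[0.5,0.5,0.5,0.5,0.5,0.5]}'
python3 - <<'E'
from h import *
need([.5195,.0946,.004],49.9)
E
```

```text
time: 29.72
tcp_pos: [0.5106, 0.0854, 0.0059]
tool_rot: [-179.9, 0.1, 49.2]
contact_force: [0.2, -0.4, -0.9]
grip_width: 0.5
d tool mm [12.8  0.7  1.8]
turn [-0.1  0.1 -0.7]
```

```bash
python3 -m creep '{"angular":[[0,0,0],[0,0,0],[0,0,0],[0,0,0],[0,0,0],[0,0,0],[0,0,0]],"dp":[[0,0,2],[0,0,0],[0,0,0],[0,0,0],[0,0,0],[0,0,0],[0,0,0]],"fingers":[0.5,0,0,0,0,0,0]}' 20
python3 -m creep '{"angular":[[0,0,0],[0,0,0],[0,0,0],[0,0,0],[0,0,0],[0,0,0]],"dp":[[0,0,-20],[0,0,-30],[0,0,-40],[0,0,-40],[0,0,-20],[0,0,0]],"fingers":[0,0,0,0,0,0]}' 20
python3 - <<'E'
from h import *
T,p,d=wrist();cv2.imwrite("pics/w21.png",p[:,:,::-1])
need([.527,.291,.15])
E
```

```text
time: 30.3
tcp_pos: [0.5119, 0.0855, 0.0056]
tool_rot: [180.0, -0.0, 49.3]
contact_force: [-0.9, 0.8, 5.5]
grip_width: 0.147
time: 30.8
tcp_pos: [0.5138, 0.0857, 0.1599]
tool_rot: [179.7, -0.3, 49.4]
contact_force: [0.4, 0.4, 0.7]
grip_width: 0.152
d tool mm [ 165.1 -123.     7.4]
```

View pics/w21.png

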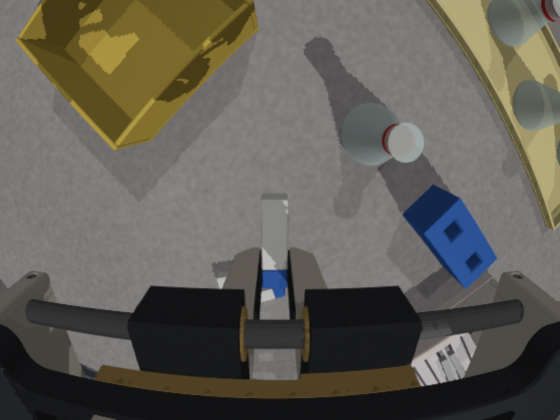

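Cuvette held at (275,235). Carrying it to the waste box.

```bash
python3 -m creep '{"angular":[[0,0,0],[0,0,0],[0,0,0],[0,0,0],[0,0,0],[0,0,0],[0,0,0]],"dp":[[25.5,-20.5,0],[25.5,-20.5,0],[25.5,-20.5,0],[25.5,-20.5,0],[25.5,-20.5,0],[25.5,-20.5,0],[0,0,0]],"fingers":[0,0,0,0,0,0,0]}' 
python3 -m creep '{"angular":[[0,0,0],[0,0,0],[0,0,0],[0,0,0],[0,0,0],[0,0,0],[0,0,0]],"dp":[[0,0,35],[0,0,35],[0,0,35],[0,0,0],[0,0,0],[0,0,0],[0,0,0]],"fingers":[0,0,0,0,0.4,0.4,0.4]}' 
python3 -m creep '{"angular":[[0,0,0],[0,0,0],[0,0,0],[0,0,0],[0,0,0],[0,0,0]],"dp":[[0,0,0],[0,0,-40],[0,0,-40],[0,0,-40],[0,0,-40],[0,0,0]],"fingers":[0.4,0.4,0.4,0.4,0.4,0.4]}'
python3 - <<'E'
from h import *
T,p,d=wrist();cv2.imwrite("pics/w22.png",p[:,:,::-1])
print(np.round(T[:3,3],3))
need([.4244,.0389,.2],61.7)
E
```

```text
time: 31.43
tcp_pos: [0.517, 0.2859, 0.1533]
tool_rot: [-179.9, 0.1, 49.5]
contact_force: [0.4, -0.3, -0.2]
grip_width: 0.146
time: 32.02
tcp_pos: [0.5191, 0.282, 0.0522]
tool_rot: [179.9, -0.1, 49.3]
contact_force: [0.4, 0.1, -0.0]
grip_width: 0.314
time: 32.52
tcp_pos: [0.521, 0.2831, 0.2197]
tool_rot: [179.7, -0.7, 49.4]
contact_force: [0.7, 0.2, 0.5]
grip_width: 0.396
[0.521 0.283 0.22 ]
d tool mm [-247.2   86.2   14. ]
turn [  0.3  -0.5 -12.3]
```

View pics/w22.png

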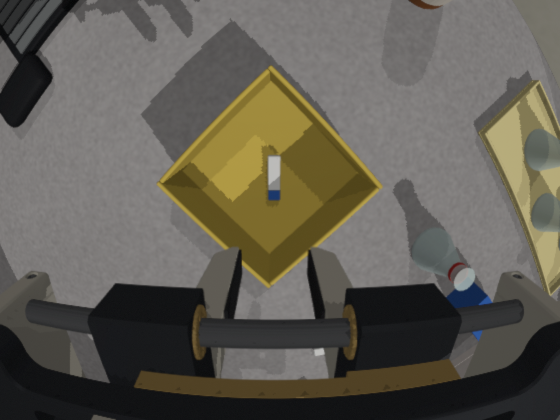

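The first cuvette lies in the waste box at (274,178). Next is the knocked one; I'll look again first.

```bash
python3 -m creep '{"angular":[[0,0,0],[0,0,0],[0,0,0],[0,0,0],[0,0,0],[0,0,0],[0,0,0]],"dp":[[-35.3,12.3,2],[-35.3,12.3,2],[-35.3,12.3,2],[-35.3,12.3,2],[-35.3,12.3,2],[-35.3,12.3,2],[-35.3,12.3,2]],"fingers":[0.82,0.82,0.82,0.82,0.82,0.82,0.82]}' 
python3 -m creep '{"angular":[[0,0,-6.1],[0,0,-6.1],[0,0,0],[0,0,0]],"dp":[[0,0,25],[0,0,25],[0,0,0],[0,0,0]],"fingers":[0.82,0.82,0.82,0.82]}'
python3 - <<'E'
from h import *
from meas import measure
T,p,d=wrist();cv2.imwrite("pics/w23.png",p[:,:,::-1])
for o in measure(T,np.ascontiguousarray(p[:,:,::-1])): print(o)
need([.4244,.0389,.0065],61.7)
E
```

```text
time: 33.15
tcp_pos: [0.421, 0.0368, 0.1959]
tool_rot: [-180.0, 0.0, 49.4]
contact_force: [0.4, -0.2, -0.2]
grip_width: 0.808
time: 33.48
tcp_pos: [0.4217, 0.0381, 0.1459]
tool_rot: [-179.9, 0.1, 61.4]
contact_force: [0.4, 0.0, 0.8]
grip_width: 0.821
('cuv', array([425.6,  40. ]), 'ax', 151.4, array([15.8, 49.8]), array([280., 197.]))
('cuv', array([429.1,   9.9]), 'ax', 155.7, array([16.8, 49.6]), array([298., 222.]))
d tool mm [  1.4   1.5 140.3]
turn [-0.   0.  -0.3]
```

View pics/w23.png

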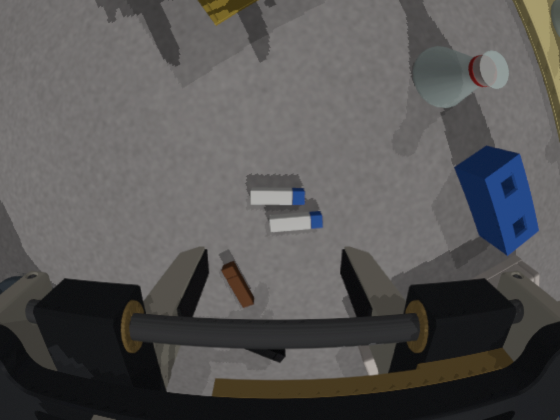

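```bash
python3 -m creep '{"angular":[[0,0,0],[0,0,0],[0,0,0],[0,0,0],[0,0,0],[0,0,0],[0,0,0],[0,0,0]],"dp":[[2.2,1.6,30],[0,0,38],[0,0,38],[0,0,28],[0,0,6],[0,0,0],[0,0,0],[0,0,0]],"fingers":[0.82,0.82,0.82,0.82,0.82,0.82,0.4,0.4]}' 15
python3 -m creep '{"angular":[[0,0,0],[0,0,0],[0,0,0],[0,0,0],[0,0,0],[0,0,0],[0,0,0],[0,0,0]],"dp":[[0,0,0],[0,0,0],[0,0,0],[0,0,-20],[0,0,-30],[0,0,-40],[0,0,-40],[0,0,-20]],"fingers":[0.4,0.4,0.4,0.4,0.4,0.4,0.4,0.4]}' 15
python3 - <<'E'
from h import *
T,p,d=wrist();cv2.imwrite("pics/w24.png",p[:,:,::-1])
need([.527,.291,.16])
E
```

```text
time: 34.2
tcp_pos: [0.4263, 0.0394, 0.0081]
tool_rot: [179.8, -0.1, 61.5]
contact_force: [0.6, -0.3, 0.1]
grip_width: 0.721
time: 34.87
tcp_pos: [0.4259, 0.0393, 0.1606]
tool_rot: [179.7, -0.1, 61.5]
contact_force: [0.8, 0.3, 0.7]
grip_width: 0.555
d tool mm [268.8 -32.2   3.4]
```

View pics/w24.png

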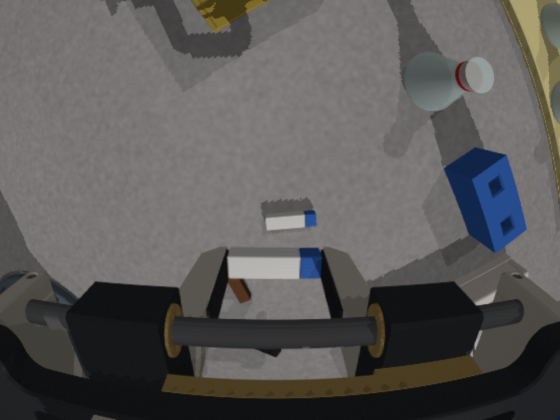

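Held lengthwise at (275,263).

```bash
python3 -m creep '{"angular":[[0,0,0],[0,0,0],[0,0,0],[0,0,0],[0,0,0],[0,0,0],[0,0,0],[0,0,0]],"dp":[[38.4,-4.6,0],[38.4,-4.6,0],[38.4,-4.6,0],[38.4,-4.6,0],[38.4,-4.6,0],[38.4,-4.6,0],[38.4,-4.6,0],[0,0,0]],"fingers":[0.4,0.4,0.4,0.4,0.4,0.4,0.4,0.4]}' 
python3 -m creep '{"angular":[[0,0,0],[0,0,0],[0,0,0],[0,0,0],[0,0,0],[0,0,0],[0,0,0]],"dp":[[0,0,35],[0,0,35],[0,0,35],[0,0,0],[0,0,0],[0,0,0],[0,0,0]],"fingers":[0.4,0.4,0.4,0.4,0.7,0.7,0.7]}' 
python3 -m creep '{"angular":[[0,0,0],[0,0,0],[0,0,0],[0,0,0],[0,0,0],[0,0,0]],"dp":[[0,0,0],[0,0,-40],[0,0,-40],[0,0,-40],[0,0,-40],[0,0,0]],"fingers":[0.7,0.7,0.7,0.7,0.7,0.7]}'
python3 - <<'E'
from h import *
T,p,d=wrist();cv2.imwrite("pics/w25.png",p[:,:,::-1])
print(np.round(T[:3,3],3))
need([.4285,.0087,.2],66)
E
```

```text
time: 35.58
tcp_pos: [0.5259, 0.296, 0.1561]
tool_rot: [180.0, -0.1, 61.7]
contact_force: [1.1, 0.4, 0.4]
grip_width: 0.557
time: 36.17
tcp_pos: [0.5259, 0.2915, 0.0538]
tool_rot: [179.9, -0.2, 61.5]
contact_force: [-0.9, -0.2, 0.7]
grip_width: 0.689
time: 36.67
tcp_pos: [0.5276, 0.2924, 0.2209]
tool_rot: [179.5, -0.6, 61.6]
contact_force: [0.0, 0.0, 0.7]
grip_width: 0.706
[0.528 0.292 0.221]
d tool mm [-295.8   48.7   15. ]
turn [ 0.3 -0.4 -4.4]
```

View pics/w25.png

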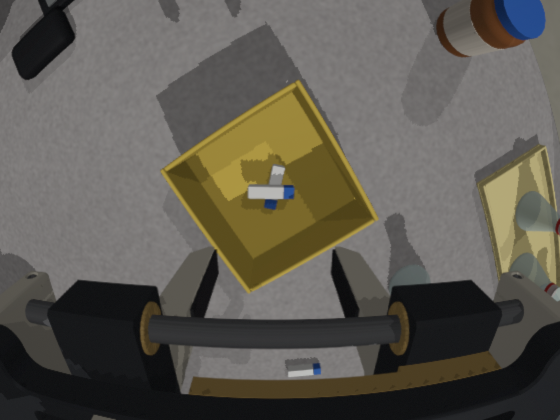

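Two cuvettes are in the box at (272,190), crossed. The last one shows at (304,369).

```bash
python3 -m creep '{"angular":[[0,0,0],[0,0,0],[0,0,0],[0,0,0],[0,0,0],[0,0,0],[0,0,0],[0,0,0]],"dp":[[-37,6.1,2],[-37,6.1,2],[-37,6.1,2],[-37,6.1,2],[-37,6.1,2],[-37,6.1,2],[-37,6.1,2],[-37,6.1,2]],"fingers":[0.82,0.82,0.82,0.82,0.82,0.82,0.82,0.82]}' 
python3 -m creep '{"angular":[[0,0,-4.8],[0,0,0],[0,0,0],[0,0,0]],"dp":[[0,0,25],[0,0,25],[0,0,0],[0,0,0]],"fingers":[0.82,0.82,0.82,0.82]}'
python3 - <<'E'
from h import *
from meas import measure
T,p,d=wrist();cv2.imwrite("pics/w26.png",p[:,:,::-1])
for o in measure(T,np.ascontiguousarray(p[:,:,::-1])): print(o)
need([.4285,.0087,.0065],66.5)
E
```

```text
time: 37.38
tcp_pos: [0.4252, 0.0061, 0.195]
tool_rot: [180.0, 0.0, 61.6]
contact_force: [0.7, 0.4, 0.5]
grip_width: 0.819
time: 37.72
tcp_pos: [0.4258, 0.0075, 0.1449]
tool_rot: [-179.9, 0.0, 66.3]
contact_force: [0.1, 0.0, -0.6]
grip_width: 0.822
('cuv', array([429.2,   9.2]), 'ax', 156.4, array([15.7, 49.7]), array([280., 199.]))
d tool mm [  1.7   1.4 139.3]
turn [-0.   0.  -0.2]
```

View pics/w26.png

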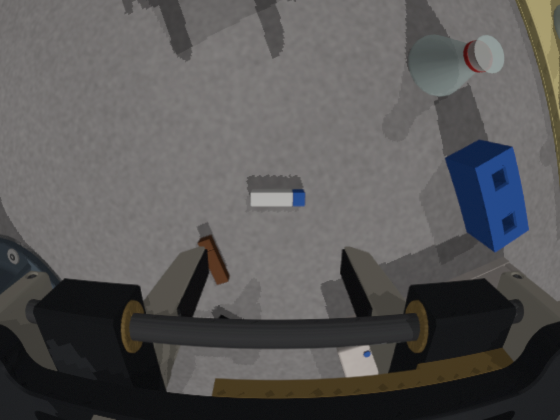

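```bash
python3 -m creep '{"angular":[[0,0,0],[0,0,0],[0,0,0],[0,0,0],[0,0,0],[0,0,0],[0,0,0],[0,0,0]],"dp":[[2.2,1.5,30],[0,0,38],[0,0,38],[0,0,28],[0,0,5],[0,0,0],[0,0,0],[0,0,0]],"fingers":[0.82,0.82,0.82,0.82,0.82,0.82,0.4,0.4]}' 15
python3 -m creep '{"angular":[[0,0,0],[0,0,0],[0,0,0],[0,0,0],[0,0,0],[0,0,0],[0,0,0],[0,0,0]],"dp":[[0,0,0],[0,0,0],[0,0,0],[0,0,-20],[0,0,-30],[0,0,-40],[0,0,-40],[0,0,-20]],"fingers":[0.4,0.4,0.4,0.4,0.4,0.4,0.4,0.4]}' 15
python3 - <<'E'
from h import *
T,p,d=wrist();cv2.imwrite("pics/w27.png",p[:,:,::-1])
need([.527,.291,.16])
E
```

```text
time: 38.43
tcp_pos: [0.4302, 0.009, 0.0082]
tool_rot: [179.8, -0.1, 66.4]
contact_force: [0.4, -0.1, -0.2]
grip_width: 0.724
time: 39.1
tcp_pos: [0.4299, 0.0088, 0.1607]
tool_rot: [179.7, -0.1, 66.4]
contact_force: [0.8, -0.5, 1.0]
grip_width: 0.56
d tool mm [297.  -25.4   3.2]
```

View pics/w27.png

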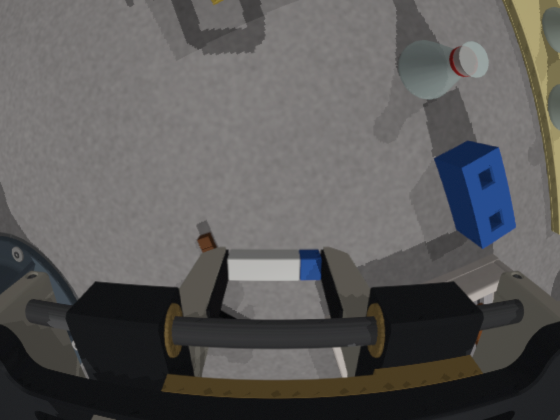

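```bash
python3 -m creep '{"angular":[[0,0,0],[0,0,0],[0,0,0],[0,0,0],[0,0,0],[0,0,0],[0,0,0],[0,0,0]],"dp":[[35.6,-3.2,0],[35.6,-3.2,0],[35.6,-3.2,0],[35.6,-3.2,0],[35.6,-3.2,0],[35.6,-3.2,0],[35.6,-3.2,0],[35.6,-3.2,0]],"fingers":[0.4,0.4,0.4,0.4,0.4,0.4,0.4,0.4]}' 
python3 -m creep '{"angular":[[0,0,0],[0,0,0],[0,0,0],[0,0,0],[0,0,0],[0,0,0],[0,0,0],[0,0,0]],"dp":[[0,0,0],[0,0,34],[0,0,34],[0,0,34],[0,0,0],[0,0,0],[0,0,0],[0,0,0]],"fingers":[0.4,0.4,0.4,0.4,0.4,0.7,0.7,0.7]}' 
python3 -m creep '{"angular":[[0,0,0],[0,0,0],[0,0,0],[0,0,0],[0,0,0],[0,0,0]],"dp":[[0,0,0],[0,0,-40],[0,0,-40],[0,0,-40],[0,0,-40],[0,0,0]],"fingers":[0.7,0.7,0.7,0.7,0.7,0.7]}'
python3 - <<'E'
from h import *
T,p,d=wrist();cv2.imwrite("pics/w28.png",p[:,:,::-1])
print(np.round(T[:3,3],3))
need([.44,-.28,.22],90)
E
```

```text
time: 39.82
tcp_pos: [0.5196, 0.2819, 0.1562]
tool_rot: [-180.0, 0.0, 66.4]
contact_force: [0.6, -0.1, -1.0]
grip_width: 0.554
time: 40.48
tcp_pos: [0.5208, 0.2805, 0.0567]
tool_rot: [179.9, -0.1, 66.3]
contact_force: [-0.2, 0.7, 0.1]
grip_width: 0.686
time: 40.98
tcp_pos: [0.5225, 0.2814, 0.2238]
tool_rot: [179.5, -0.6, 66.4]
contact_force: [0.6, 0.4, 1.4]
grip_width: 0.702
[0.523 0.281 0.224]
d tool mm [-546.4  150.5   -3.1]
turn [  0.4  -0.3 -23.7]
```

View pics/w28.png

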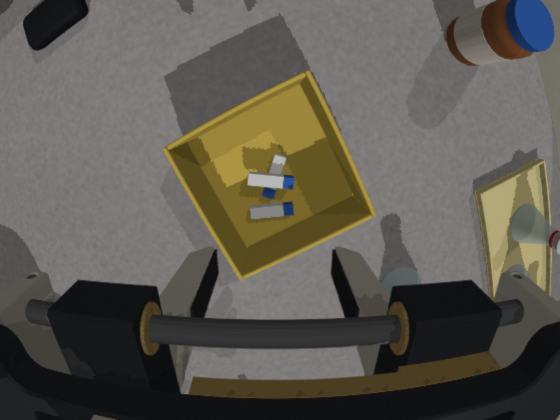

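All three cuvettes are in the box, at (270,180), (275,165) and (270,212). Moving to the button with the fingers shut.

```bash
python3 -m creep '{"angular":[[0,0,0],[0,0,0],[0,0,0],[0,0,0],[0,0,0],[0,0,0],[0,0,0],[0,0,0]],"dp":[[-36.4,10,0],[-36.4,10,0],[-36.4,10,0],[-36.4,10,0],[-36.4,10,0],[-36.4,10,0],[-36.4,10,0],[-36.4,10,0]],"fingers":[0,0,0,0,0,0,0,0]}' 
python3 -m creep '{"angular":[[0,0,0],[0,0,0],[0,0,0],[0,0,0],[0,0,-6.2],[0,0,-6.2],[0,0,-6.2],[0,0,0]],"dp":[[-36.4,10,0],[-36.4,10,0],[-36.4,10,0],[-36.4,10,0],[0,0,0],[0,0,0],[0,0,0],[0,0,0]],"fingers":[0,0,0,0,0,0,0,0]}'
python3 - <<'E'
from h import *
T,p,d=wrist();cv2.imwrite("pics/w29.png",p[:,:,::-1]);print(np.round(T[:3,3],3))
P=camera_params("wrist");M=T@np.array(P["mount"])
hsv=cv2.cvtColor(p,cv2.COLOR_RGB2HSV)
for n,m in(("g",cv2.inRange(hsv,(45,100,30),(85,255,255))),("r",cv2.inRange(hsv,(0,170,60),(4,255,255))|cv2.inRange(hsv,(176,170,60),(180,255,255)))):
    m[270:]=0;k,l,st,c=cv2.connectedComponentsWithStats(m)
    for i in range(1,k):
        if st[i,4]>80:
            Q=[]
            for v,u in np.argwhere(l==i):
                o,dd=wray(T,u,v);Q.append(o+dd*d[v,u]/(dd@M[:3,2]))
            Q=np.array(Q);z=np.percentile(Q[:,2],80);t=Q[Q[:,2]>z-.006]
            print(n,c[i].round(),st[i,4],"z",z.round(4),cv2.minEnclosingCircle(np.float32(t[:,:2]*1000)), wplane(T,*c[i],.08).round(4))
p,d=camera("top");cv2.imwrite("pics/t29.png",p[:,:,::-1])
E
```

```text
time: 41.7
tcp_pos: [0.475, -0.0204, 0.214]
tool_rot: [-180.0, 0.0, 66.4]
contact_force: [-0.3, -0.2, -0.2]
grip_width: 0.176
time: 42.37
tcp_pos: [0.4538, -0.1683, 0.2139]
tool_rot: [-180.0, -0.0, 85.2]
contact_force: [-1.4, 0.5, 1.1]
grip_width: 0.005
[ 0.454 -0.168  0.214]
```

View pics/w29.png

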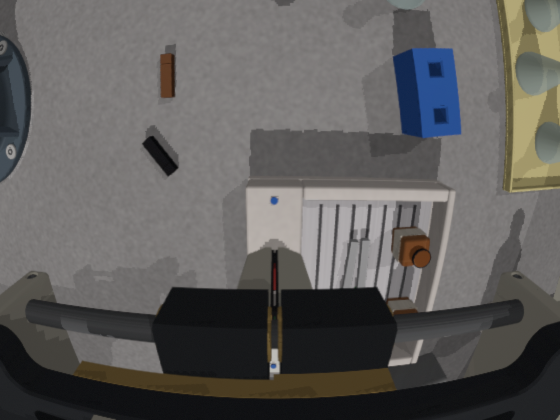

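View pics/t29.png

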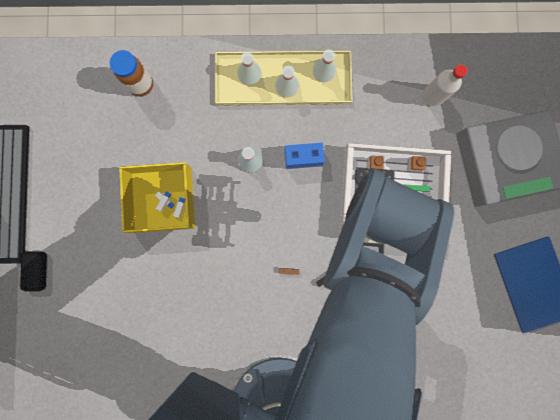

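Run:
```python
from h import *
T=np.load("w5T.npy");p=cv2.imread("pics/w5.png");hsv=cv2.cvtColor(p,cv2.COLOR_BGR2HSV)
T15=np.eye(4);T15[:3,:3]=Ro.from_euler("xyz",[179.9,.3,85.2],degrees=True).as_matrix();T15[:3,3]=[.5266,-.3329,.248]
for name,TT in(("w5",T),("w15",T15)):
    hsv=cv2.cvtColor(cv2.imread(f"pics/{name}.png"),cv2.COLOR_BGR2HSV)
    for n,m in(("g",cv2.inRange(hsv,(45,100,90),(85,255,255))),("r",cv2.inRange(hsv,(0,170,60),(4,255,255))|cv2.inRange(hsv,(176,170,60),(180,255,255)))):
        m[270:]=0;m[:,:80]=0;m[:,220:]=0;k,l,st,c=cv2.connectedComponentsWithStats(m)
        for i in range(1,k):
            if st[i,4]>80: print(name,n,c[i].round(1),st[i,4],wplane(TT,*c[i],.078).round(4))
P=camera_params("top");W=cloud(P,np.load("top0.npy"))
for u,v in((410,231),(382,229)):print(np.round(np.median(W[v-3:v+4,u-3:u+4].reshape(-1,3),0),4))
```

```text
w5 g [121.9 244.9] 289 [ 0.4397 -0.3238  0.078 ]
w5 r [124.3 186.4] 499 [ 0.4484 -0.2532  0.078 ]
w15 g [193.4 189.5] 429 [ 0.4394 -0.3243  0.078 ]
w15 r [191.5 124.7] 564 [ 0.4466 -0.2549  0.078 ]
[ 0.438  -0.3201  0.0806]
[ 0.4437 -0.2526  0.0803]
```

The green button measures (0.4395,-0.3245) in three views, top at about z 0.079. The red one is 70 mm towards +y.

Run:
```python
from h import *
need([.4395,-.3250,.214],85)
```

```text
d tool mm [-157.6   -0.     0. ]
turn [-0.  -0.  -0.3]
```

```bash
python3 -m creep '{"angular":[[0,0,0],[0,0,0],[0,0,0],[0,0,0],[0,0,0],[0,0,0],[0,0,0]],"dp":[[-39.5,0,0],[-39.5,0,0],[-39.5,0,0],[-39.5,0,0],[0,0,0],[0,0,0],[0,0,0]],"fingers":[0,0,0,0,0,0,0]}'
python3 - <<'E'
from h import *
need([.4395,-.3250,.10],85)
T,p,d=wrist();cv2.imwrite("pics/w30.png",p[:,:,::-1])
E
```

```text
time: 43.05
tcp_pos: [0.4402, -0.3249, 0.2139]
tool_rot: [-180.0, -0.0, 84.8]
contact_force: [0.4, -0.1, 1.2]
grip_width: 0.004
d tool mm [ -0.2  -0.6 113.9]
turn [-0.  -0.  -0.2]
```

View pics/w30.png

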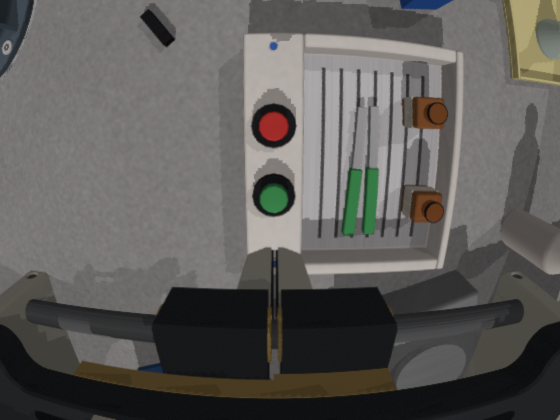

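The tray holds both bottles and both spatulas. The green button at (274,197) lies on the finger midline. Pressing.

```bash
python3 -m creep '{"angular":[[0,0,0],[0,0,0],[0,0,0],[0,0,0],[0,0,0],[0,0,0]],"dp":[[0,0,35],[0,0,35],[0,0,35],[0,0,18],[0,0,0],[0,0,0]],"fingers":[0,0,0,0,0,0]}' 
python3 -m creep '{"angular":[[0,0,0],[0,0,0],[0,0,0],[0,0,0],[0,0,0],[0,0,0]],"dp":[[0,0,4],[0,0,4],[0,0,4],[0,0,4],[0,0,0],[0,0,0]],"fingers":[0,0,0,0,0,0]}'
```

```text
time: 43.6
tcp_pos: [0.4405, -0.3245, 0.0914]
tool_rot: [-179.9, -0.0, 85.0]
contact_force: [-0.1, 0.0, 0.8]
grip_width: 0.004
time: 44.1
tcp_pos: [0.4406, -0.3257, 0.0755]
tool_rot: [180.0, 0.0, 84.9]
contact_force: [0.8, 1.0, 2.1]
grip_width: 0.005
```

```bash
python3 -m creep '{"angular":[[0,0,0],[0,0,0],[0,0,0]],"dp":[[0,0,3],[0,0,0],[0,0,0]],"fingers":[0,0,0]}'
python3 -m creep '{"angular":[[0,0,0],[0,0,0],[0,0,0]],"dp":[[0,0,2],[0,0,0],[0,0,0]],"fingers":[0,0,0]}'
```

```text
time: 44.35
tcp_pos: [0.4405, -0.3257, 0.0724]
tool_rot: [180.0, 0.0, 84.9]
contact_force: [1.3, 0.1, 3.8]
grip_width: 0.005
time: 44.6
tcp_pos: [0.4406, -0.3258, 0.0711]
tool_rot: [180.0, 0.0, 84.9]
contact_force: [-0.6, 1.8, 12.8]
grip_width: 0.003
```

Bottomed out: the force jumps from 4 to 13 N at the stop. Releasing.

```bash
python3 -m creep '{"angular":[[0,0,0],[0,0,0],[0,0,0],[0,0,0],[0,0,0],[0,0,0],[0,0,0]],"dp":[[0,0,1],[0,0,0],[0,0,-10],[0,0,-20],[0,0,-40],[0,0,-40],[0,0,-40]],"fingers":[0,0,0,0,0,0,0]}'
python3 -m creep '{"angular":[[0,0,0],[0,0,0],[0,0,0],[0,0,0],[0,0,0],[0,0,0]],"dp":[[-20,-40,0],[0,-40,0],[0,-40,0],[0,-40,0],[0,0,0],[0,0,0]],"fingers":[0,0,0,0,0,0]}'
python3 - <<'E'
from h import *
s=env.observe();print(s["tcp_pos"],s["time"],s["contact_force"])
for n in("wrist","top","side"):
    p,d=camera(n);cv2.imwrite(f"pics/{n}31.png",p[:,:,::-1])
P=camera_params("top")
E
```

```text
time: 45.18
tcp_pos: [0.4395, -0.3251, 0.2204]
tool_rot: [-179.9, -0.1, 84.9]
contact_force: [0.5, 0.0, 0.1]
grip_width: 0.003
time: 45.68
tcp_pos: [0.2806, -0.3301, 0.2193]
tool_rot: [-180.0, -0.0, 84.8]
contact_force: [0.1, -0.3, 0.4]
grip_width: 0.006
[ 0.28062893 -0.3301474   0.21932111] 45.6833 [ 0.14306361 -0.31420051  0.35369577]
```

View pics/top31.png

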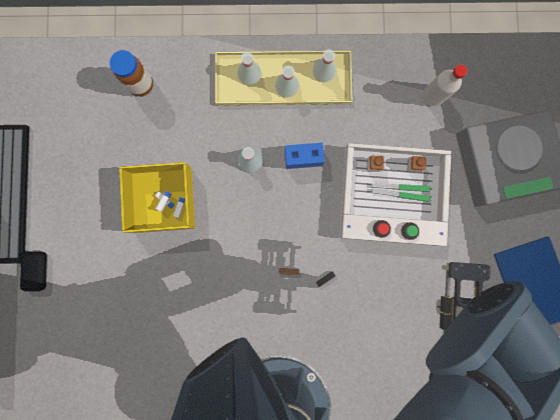

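View pics/wrist31.png

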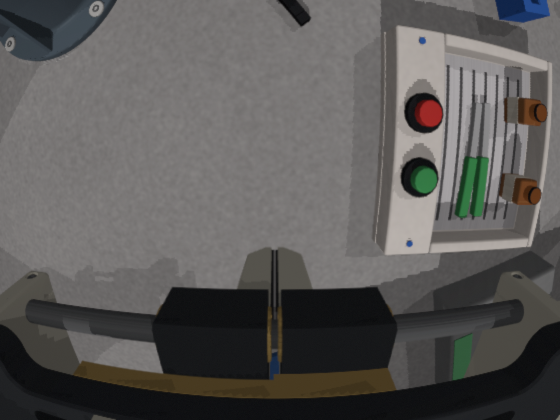

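View pics/side31.png

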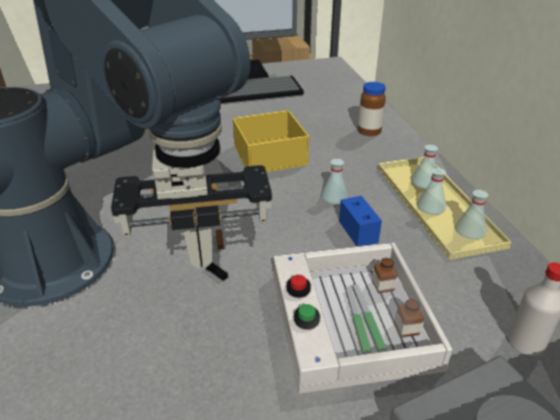

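Bottles stand at (376,162) and (418,163) in the top view. Both spatulas are in the tray and the three cuvettes are in the box at (170,205). The flask stands where it was, at (250,158). One last check of the button height, then I hand in.

Run:
```python
from h import *
from station import job
p,d=camera("top");W=cloud(camera_params("top"),d)
for u,v in((410,231),(382,229)):print(np.round(np.median(W[v-3:v+4,u-3:u+4].reshape(-1,3),0),4))
print(env.observe()["joint_vel"].round(2))
print(job.close_job())
```

```text
[ 0.438  -0.32    0.0803]
[ 0.4437 -0.2528  0.0806]
[ 0.28  0.17  0.18 -0.02  0.06 -0.09]
the job is handed in; nothing more can be done
None
```

The job is finished and handed in after about 46 s of robot time; the hand-in gives no verdict.

**What I did:**
- **Drying tray:** I stood both amber bottles in it. I pulled both green-handled spatulas from the holder, tilted each one and let it drop flat beside the other.
- **Waste box:** I put all three cuvettes in. One had been knocked about 4 cm during the run, so I found it again before picking it up.
- **Left alone:** I did not touch the black and brown sticks, the flask or the red button.
- **Start button:** I pressed it until the force jumped from about 4 N to 13 N at the end of its travel, then released it.

**Last checks:**
- **Top, side and wrist pictures:** both bottles and both spatulas are in the tray, all three cuvettes are in the box, and the flask is upright in its place. The arm was clear of everything.
- **Green button:** it reads 80.3 mm high, against 80.6 mm before the press, so it has sprung back.
- **What I could not read directly:** button travel. I judged the full press by that force jump and by the finger, which went about 8 mm below the 79 mm height I had estimated for the button top.
- **Small mismatch:** the first spatula was gripped about 5 mm off centre, and it still came out and lay down cleanly.

No check failed.

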